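Clamp the water pump and build up its fan spacers and pulley

TASK

Slide the water pump's foot under the open screw clamp, below its screw, and crank the clamp down clockwise until its pad grips the foot firmly. Only then fit every fan spacer on the bench over the four studs of the pump's flange, one upon another, turning each so that all four holes line up and it goes fully home, and last the thicker grooved pulley on top of them in the same way. Do not tip over the oil bottle.

Things in the scene. Friction and masses are not known exactly. Their poses are not given: they have to be found in the camera images.
- pump: loose water pump standing upright, 0.65 kg: round base 80 mm diameter, 14 mm thick; body 58 mm diameter to 56 mm height, neck 32 mm diameter to 76 mm, round steel flange 66 mm diameter from 76 to 90 mm (grip its rim from above), four studs on top. A 22 mm pipe stub along -y reaches 46 mm from the axis at 35 mm height. Origin: centre of underside, z up; its foot runs along +x
- flange (a point): centre of the pump flange's upper face, axes as the pump's. On it four upright studs, 7 mm diameter, stand 22 mm from the axis along +x, +y, -x, -y; they rise 64 mm, the last 7 mm tapering to 3 mm. The lowest spacer's underside rests at this height, each further one 10 mm higher
- foot (a point): middle of the clamping place on the upper face of the pump's flat foot: 110 mm along the pump's +x, 14 mm above its underside. The foot lies flat on the bench, 42 mm wide, 14 mm thick, its tip 130 mm from the pump's axis
- screw_axis (a point): point on the bench straight below the screw of the fixed green clamp; axes are the clamp's. Column (from 46 mm) and base flange (10 mm thick, from 26 mm) lie on its +x side; its arm, 36 mm wide, 52 to 78 mm above the bench, reaches to 18 mm on the -x side. The foot slides in from -x, pump's +x along clamp's +x; placed exactly, its tip is 6 mm short of the base flange
- pad: steel pad of the screw, a disc 22 mm diameter, goes straight down as the crank is turned. Origin on the screw axis, 27 mm below the pad's lower face: that face is 27 mm above the bench with the crank at 0, and fully down squeezes the 14 mm foot with some 20 to 40 N
- crank (a joint): turn of the clamp's crank, rad: 0 open, grows clockwise seen from above, stops solid at 11.0 (1.75 turns); the pad sinks 1.21 mm per rad and meets the foot at about 10.7. Stays where it is left; needs about 2 to 4 N at the knob. At value q the knob lies in the direction -90 degrees - q (counter-clockwise positive) from the clamp's +x axis, about the screw axis
- knob_mid (a point): middle of the crank's upright black knob, 15 mm diameter, 30 mm tall (99 to 129 mm above the bench), 38 mm from the screw axis; the knob spins freely on the crank
- spacer1: loose plain aluminium fan spacer disc, may be absent (None); 66 mm diameter, 10 mm thick, with a 20 mm bore in the middle and four 9 mm through holes 90 degrees apart on a 44 mm circle. All present spacers are alike and lie flat on the bench at the start. Origin: centre of its underside; the holes lie on its own x and y axes (at +-22 mm).
- spacer2: loose plain aluminium fan spacer disc, may be absent (None); 66 mm diameter, 10 mm thick, with a 20 mm bore in the middle and four 9 mm through holes 90 degrees apart on a 44 mm circle. All present spacers are alike and lie flat on the bench at the start. Origin: centre of its underside; the holes lie on its own x and y axes (at +-22 mm).
- spacer3: loose plain aluminium fan spacer disc, may be absent (None); 66 mm diameter, 10 mm thick, with a 20 mm bore in the middle and four 9 mm through holes 90 degrees apart on a 44 mm circle. All present spacers are alike and lie flat on the bench at the start. Origin: centre of its underside; the holes lie on its own x and y axes (at +-22 mm).
- spacer4: loose plain aluminium fan spacer disc, may be absent (None); 66 mm diameter, 10 mm thick, with a 20 mm bore in the middle and four 9 mm through holes 90 degrees apart on a 44 mm circle. All present spacers are alike and lie flat on the bench at the start. Origin: centre of its underside; the holes lie on its own x and y axes (at +-22 mm).
- pulley: loose steel fan pulley, 66 mm diameter, 18 mm thick, with a V-belt groove round its rim (grip the rim all the same); a 20 mm bore and four 9 mm through holes as in the spacers. Goes on top of the spacers. Origin: centre of its underside, which lies flat on the bench at the start; the holes lie on its own x and y axes (at +-22 mm)
- oil_bottle: oil bottle standing upright, 64 mm diameter, 150 mm tall; leave it standing. Origin: centre of its underside
Things that resemble listed ones, but are neither listed nor needed, are in the scene too. Leave any green or red look-alike of the pulley alone. Leave any brown look-alike of the spacer1 alone.

How it is judged:
On the way, in this order (a step that is already met when the one before it is completed fails the run):
1. the pump's foot lies under the screw (within 13 mm) and the clamp pad presses on it with more than 3 N (horizontal distance between foot and screw_axis below 0.013 m and contact force between pad and pump above 3 N and angle between pump's own z axis and vertical below 0.06 rad), for 0.2 s.
2. after that: all spacers that are there sit on the studs, fully down (horizontal distance between each of spacer1, spacer2, spacer3, spacer4 and flange below 0.004 m and z of spacer1 in the frame of flange between -0.003 and 0.0325 m and angle between the z axis of each of spacer1, spacer2, spacer3, spacer4 and the z axis of pump, either way round below 0.06 rad and z of spacer2 in the frame of flange between -0.003 and 0.0325 m and z of spacer3 in the frame of flange between -0.003 and 0.0325 m and z of spacer4 in the frame of flange between -0.003 and 0.0325 m), for 0.2 s.
3. last of all the pulley sits on the studs on top of the spacers (horizontal distance between pulley and flange below 0.004 m and z of pulley in the frame of flange between 0.015 and 0.0425 m and angle between the z axis of pulley and the z axis of pump, either way round below 0.06 rad and z of pulley in the frame of spacer1 above 0.006 m and z of pulley in the frame of spacer2 above 0.006 m and z of pulley in the frame of spacer3 above 0.006 m and z of pulley in the frame of spacer4 above 0.006 m), for 0.2 s.
At the end, for the whole second after the job is handed in: Clamp pad presses the pump's foot with over 3 N, foot point within 13 mm of the screw axis, pump upright; all spacers present, and the pulley above them, are on the studs within 4 mm of its axis, flat within 0.06 rad, undersides at most 32.5 (pulley 42.5) mm above the flange; all at rest (all of step 1 and all of step 2 and all of step 3 and linear speed of each of spacer1, spacer2, spacer3, spacer4, pulley, pump below 0.02 m/s); the robot touches nothing.
It fails at once if the oil bottle is tipped over (angle between oil_bottle's own z axis and vertical above 0.7 rad).
Of spacer1, spacer2, spacer3, spacer4 only 2 to 4 are there at a start; the rules pass over those that are not, and their reading is None.
At some moment in a run one of spacer1, spacer2, spacer3, spacer4, pulley may be knocked a few centimetres aside while the robot is not near it.
Once in a run the grip may slacken for a moment while it holds something.
It also fails if it takes over 210 s, if anything falls off the work surface, if the arm or the gripper's body presses on something with over 40 N, if the wrist force passes 120 N, or if a joint passes its speed limit or range.

ROBOT

A 6-joint arm with a two-finger parallel gripper is mounted at the origin on the work surface. World frame = base frame: x ahead of the robot, y to its left, z up, the work surface at z = 0. Lengths are in m, angles in rad, forces in N, time in s.
With the tool pointing down it reaches from about 0.25 to 0.725 m from the base axis. Payload 4 kg.
Tool frame: the origin (TCP) lies on the centre line of the jaws, within the pads' length; the fingertips stand 22 mm ahead of it and the grasp point (between the pads) lies 3 mm ahead of it; z points along the fingers, y is the line along which they close (so a half turn about z gives the same grasp; the last joint's range is limited). The gripper opens to 85 mm and grips with 20 to 120 N. Pads are 22 mm wide; open, the fingers measure 114 mm over their backs; the gripper's body (76 mm by 85 mm) begins 54 mm behind the grasp point. The pads swing forward as they close: fully open they stand 13 mm farther back than shut.
Start: joints at [1.165, 0.241, 0.005, 1.335, 0, 1.571], TCP at [0.197, 0.459, 0.253] pointing down, gripper open.
Joint ranges: [-2.72, 2.72], [-1.05, 1.87], [-1.09, 1.28], [-1.99, 2.15], [-1.42, 1.44], [-3.14, 3.14]. Speed limits (rad/s): [2.79, 2.79, 3.14, 3.14, 3.14, 3.14].

INTERFACE

Orientations are given as a unit quaternion [x, y, z, w].
In Python, from workcell import bot gives the robot as it stands.
- The arm moves only by the shell command python3 -m inch 'ROWS'. ROWS is JSON, one flat list of numbers, 7 for each row, row after row: the shift along the world's x, y, z in mm, then the turn, a rotation vector about the world's x, y, z in rad, then the opening in per cent of the stroke, from 0 (shut) to 100 (fully open). A call has 1 to 8 rows; each row is the pose to reach, as a shift and turn from the pose commanded when the call began; what a row does not reach only later rows make up. A row lasts 1/12 s, in which the tool goes at most 41.7 mm and 7.16 degrees, less where a joint would pass 70% of its speed; a pose out of reach is approached as far as the arm can. A call with a gripper value outside its range is refused whole. The fingers move at their own pace and stop on an object; the grip force is fixed at half the most. Time passes only in rows, so rows that repeat a pose let the fingers close. It gives the time, the measured TCP pose, the force, the opening and the grip force at its end, in the units of the state.
- bot.get_obs(): the state, without advancing time (a new reading comes with each control period).
- bot.camera(name): name is "side" or "top" or "wrist"; returns the picture (384x512x3 uint8, blue, green, red); there is no depth.
- bot.camera_info(name): a dict with "intrinsics" (3x3 intrinsics, pixels), "camera_from_world" (4x4, takes a point from world to camera coordinates); the wrist camera has in their place "hand_eye" (4x4, takes a point from camera to tool coordinates, whose origin is the TCP and whose axes are the flange's). Camera axes: x right, y down, z forward; pixel columns grow to the right and rows downward; lengths in m; the calibration is good to about 2 mm. A picture is of the moment at which its call begins: read the wrist's pose just before it. camera_info takes no time and is no camera call.
- bot.job_done(): hands the job in; it is judged then, once.
Trained networks look in the newest picture that a camera, given by its name, has taken for a name from the list of things; names that differ only in an ending like _2 or _b are one class to them, and where a whole thing is asked for, a point or a joint stands for the part that bears it (a point fixed in the world has none). Each returns a list of dicts, best first, with "confidence" (0 to 1); they miss things now and then, are a little off and sometimes report something else, mostly with a low value. They report only what shows in the picture. A call takes as long as a camera call. They do not tell look-alikes from the thing itself.
- bot.silhouettes(camera, target): "mask" (384x512 bool, what is visible of it) and "uv" ([column, row] in pixels, amid what is visible of it).
- bot.spot_point(camera, target): "uv" ([column, row] in pixels: a listed point, or the origin of a listed thing).
The state is a dict: "clock": time; "joint_pos": joint angles; "joint_vel": joint speeds; "tau": joint torques, N m; "eef_pos": TCP position; "tool_rot": TCP orientation; "ft_force": force on the tool from outside, world axes, zero at the start; "ft_torque": the same for the moment, N m; "grip_width": finger opening in m; "grasp_force": force on a finger pad.
Only numpy, scipy, OpenCV 4.12 (cv2) and the standard library are available. Lean on these libraries where they do the work, as an engineer would, in place of code of your own. Each camera call takes 0.05 s, during which the arm holds its last target. There are 200 camera calls.

## Working session

There is one attempt and no reset: what is moved stays moved. The work goes in short steps, Python scripts to look and compute and a shell command to move; the robot and the scene stay as the last step left them, time stands still between calls to the robot, and variables do not carry over. Pictures are saved under pics/ and viewed, at most 14 in all, crops included, and the job is handed in when it is done.

```bash
mkdir -p pics; ls; cat > h.py <<'E'
import numpy as np, cv2
from scipy.spatial.transform import Rotation as R
from workcell import bot
def cam(name):
    i=bot.camera_info(name); K=np.array(i["intrinsics"])
    if "hand_eye" in i:
        o=bot.get_obs(); T=np.eye(4); T[:3,:3]=R.from_quat(o["tool_rot"]).as_matrix(); T[:3,3]=o["eef_pos"]
        W=T@np.array(i["hand_eye"])
    else: W=np.linalg.inv(np.array(i["camera_from_world"]))
    return K,W
def ray(KW,uv,z):
    K,W=KW; d=W[:3,:3]@np.linalg.solve(K,[uv[0],uv[1],1.]); c=W[:3,3]
    return c+d*(z-c[2])/d[2]
def pix(KW,p):
    K,W=KW; q=K@(np.linalg.inv(W)@np.append(p,1))[:3]; return q[:2]/q[2]
def st():
    o=bot.get_obs(); print("t",round(o["clock"],2),"p",np.round(o["eef_pos"],4),"yaw y-axis",np.round(np.degrees(np.arctan2(*R.from_quat(o["tool_rot"]).as_matrix()[[1,0],1])),1),"tilt",np.round(R.from_quat(o["tool_rot"]).as_matrix()[:,2],3),"F",np.round(o["ft_force"],1),"w",round(o["grip_width"],4),"g",round(o["grasp_force"],1))
E
python3 - <<'E'
from h import *
st()
for n in ["top","side"]:
    k=cam(n); im=bot.camera(n); cv2.imwrite(f"pics/{n}0.png",cv2.resize(im,(800,600))); print(n,k[1][:3,3].round(3),k[0][0,0])
    for t,z in [("pump",0.0),("flange",.09),("foot",.014),("screw_axis",0),("knob_mid",.114),("spacer1",0),("pulley",0),("oil_bottle",0)]:
        for r in bot.spot_point(n,t)[:8]:
            print(t,np.round(r["uv"]),round(r["confidence"],2),ray(k,r["uv"],z)[:2].round(3))
E
```

```text
pics
t 0.0 p [0.1971 0.4588 0.2524] yaw y-axis 66.7 tilt [-0.001 -0.002 -1.   ] F [-0.3  0.9  0.1] w 0.0852 g 0.0
top [ 0.278 -0.069  1.433] 447.30635852784314
pump [260. 217.] 0.62 [ 0.493 -0.085]
pump [237. 165.] 0.39 [ 0.669 -0.014]
flange [260. 212.] 0.69 [ 0.495 -0.085]
flange [259. 214.] 0.31 [ 0.487 -0.08 ]
foot [224. 208.] 0.63 [0.524 0.028]
screw_axis [151. 208.] 0.56 [0.535 0.268]
knob_mid [257. 212.] 0.68 [ 0.492 -0.075]
spacer1 [306. 189.] 0.85 [ 0.579 -0.239]
spacer1 [366. 212.] 0.85 [ 0.497 -0.429]
spacer1 [239. 167.] 0.76 [ 0.661 -0.022]
spacer1 [346. 180.] 0.54 [ 0.605 -0.372]
spacer1 [356. 250.] 0.54 [ 0.374 -0.387]
spacer1 [328. 225.] 0.52 [ 0.458 -0.303]
pulley [286. 165.] 0.83 [ 0.664 -0.179]
pulley [201. 166.] 0.78 [0.668 0.103]
pulley [224. 136.] 0.66 [0.77  0.024]
oil_bottle [136. 246.] 0.62 [0.413 0.313]
side [ 0.419 -0.845  1.117] 430.93221445983625
pump [238. 220.] 0.91 [ 0.494 -0.078]
pump [239. 202.] 0.6 [ 0.503 -0.012]
flange [239. 204.] 0.62 [ 0.497 -0.086]
flange [236. 137.] 0.37 [0.525 0.196]
foot [242. 189.] 0.56 [0.519 0.03 ]
foot [249. 117.] 0.39 [0.596 0.372]
screw_axis [238. 137.] 0.85 [0.539 0.288]
screw_axis [198. 136.] 0.48 [0.397 0.314]
screw_axis [286. 197.] 0.32 [ 0.658 -0.013]
knob_mid [249. 116.] 0.45 [0.578 0.265]
spacer1 [256. 331.] 0.96 [ 0.492 -0.436]
spacer1 [291. 300.] 0.91 [ 0.601 -0.366]
spacer1 [271. 260.] 0.86 [ 0.568 -0.236]
spacer1 [287. 199.] 0.8 [ 0.66  -0.023]
spacer1 [209. 322.] 0.76 [ 0.372 -0.393]
spacer1 [236. 281.] 0.7 [ 0.46  -0.287]
pulley [315. 180.] 0.72 [0.771 0.04 ]
pulley [278. 172.] 0.68 [0.656 0.098]
pulley [298. 240.] 0.56 [ 0.662 -0.18 ]
oil_bottle [202. 134.] 0.87 [0.412 0.32 ]
```

View pics/top0.png

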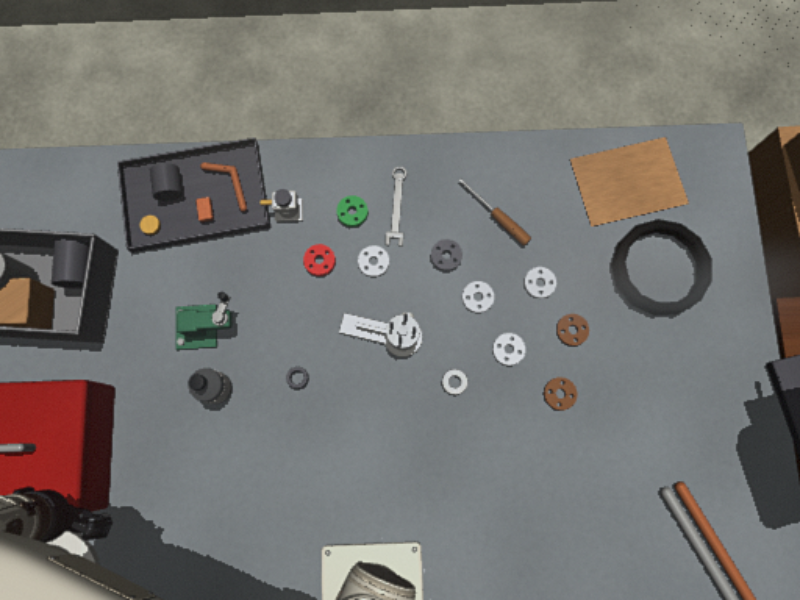

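View pics/side0.png

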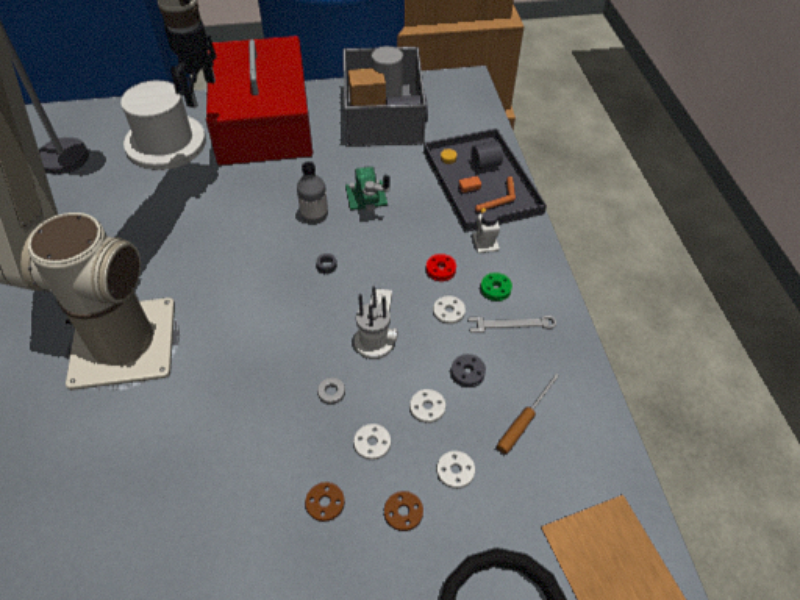

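Spacers are four light discs with holes at (800×600 px) (374,261), (479,296), (541,282) and (509,349). The brown discs at (573,330) and (560,394), the small ring at (454,382), and the red (320,260) and green (352,211) pulleys are decoys. The pulley is the dark disc at (446,255), the pump is at (403,335) with its foot to the left, and the clamp is at (205,325) with the bottle at (208,388) beside it. I'll move over the clamp for a close look.

```bash
python3 -m inch '[40,-25,80,0,0,0,100,80,-50,80,0,0,0,100,110,-70,80,0,0,0,100,145,-90,80,0,0,0,100,180,-110,80,0,0,0,100,215,-130,80,0,0,0,100,240,-150,80,0,0,0,100,260,-170,80,0,0,0,100]'
python3 -m inch '[20,-15,0,0,0,0,100,30,-25,0,0,0,0,100,30,-25,0,0,0,0,100,30,-25,0,0,0,0,100,30,-25,0,0,0,0,100]'
python3 - <<'E'
from h import *
st(); print(np.array(bot.camera_info("wrist")["hand_eye"]).round(3))
k=cam("wrist"); im=bot.camera("wrist"); cv2.imwrite("pics/w1.png",im)
for t,z in [("screw_axis",0),("knob_mid",.114),("pad",0),("pump",0),("foot",.014),("flange",.09),("oil_bottle",0)]:
    for r in bot.spot_point("wrist",t)[:3]: print(t,np.round(r["uv"]),round(r["confidence"],2),ray(k,r["uv"],z)[:2].round(3))
E
```

```text
clock: 1.57
eef_pos: [0.4542, 0.2928, 0.3333]
tool_rot: [0.201, 0.98, 0.0, 0.0]
ft_force: [0.7, 0.5, -0.1]
grip_width: 0.0852
grasp_force: 0.0
clock: 1.98
eef_pos: [0.4813, 0.2696, 0.3333]
tool_rot: [0.201, 0.98, 0.0, -0.0]
ft_force: [0.1, 0.2, 0.1]
grip_width: 0.0854
grasp_force: 0.0
t 1.98 p [0.4813 0.2696 0.3333] yaw y-axis 66.8 tilt [-0.001  0.    -1.   ] F [0.1 0.2 0.1] w 0.0854 g 0.0
[[-0.    -0.954 -0.298  0.076]
 [ 1.    -0.    -0.     0.001]
 [ 0.    -0.298  0.954 -0.121]
 [ 0.     0.     0.     1.   ]]
screw_axis [272. 180.] 0.92 [0.538 0.28 ]
knob_mid [279. 228.] 0.57 [0.572 0.27 ]
pad [ 43. 262.] 0.49 [ 0.517 -0.175]
pump [ 82. 233.] 0.86 [ 0.495 -0.074]
pump [274. 179.] 0.67 [0.538 0.284]
foot [138. 228.] 0.87 [0.522 0.033]
foot [279. 227.] 0.19 [0.619 0.261]
flange [ 44. 262.] 0.72 [ 0.497 -0.08 ]
oil_bottle [260. 100.] 0.95 [0.41  0.312]
```

View pics/w1.png

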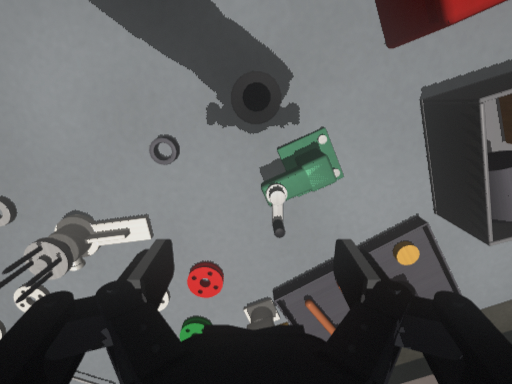

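The clamp hub is at (277,193), its knob at (279,228), base bolts at (323,140) and (337,173); the pump flange is at left (≈(50,255)) with its foot tip at ≈(148,230).

```bash
python3 - <<'E'
from h import *
k=cam("wrist")
for n,uv,z in [("hub",(277,193),.095),("knobtop",(279,231),.129),("knobmid",(279,228),.114),("b1",(323,140),.012),("b2",(337,173),.012),("tip1",(147,219),.014),("tip2",(152,238),.014)]: print(n,ray(k,uv,z)[:2].round(4))
b1=ray(k,(323,140),.012);b2=ray(k,(337,173),.012);d=b2-b1;print("clamp y dir ang",np.degrees(np.arctan2(d[1],d[0])),np.linalg.norm(d))
t1=ray(k,(147,219),.014);t2=ray(k,(152,238),.014);d=t2-t1;print("tip edge",np.degrees(np.arctan2(d[1],d[0])),np.linalg.norm(d))
E
```

```text
hub [0.5326 0.2835]
knobtop [0.5703 0.2682]
knobmid [0.5735 0.2684]
b1 [0.5068 0.3798]
b2 [0.5671 0.3835]
tip1 [0.515  0.0556]
tip2 [0.5503 0.0455]
clamp y dir ang 3.5111464069076614 0.06041575112035013
tip edge -15.911571043110087 0.03672547171577433
```

```bash
python3 -m inch '[-5,-40,0,0,0,0.1,100,-10,-80,0,0,0,0.166,100,-15,-120,0,0,0,0.166,100,-20,-160,0,0,0,0.166,100,-25,-200,-10,0,0,0.166,100,-30,-240,-20,0,0,0.166,100,-35,-280,-30,0,0,0.166,100,-36,-320,-33,0,0,0.166,100]'
python3 -m inch '[0,-35,0,0,0,0,100,0,-45,0,0,0,0,100,0,-45,0,0,0,0,100,0,-45,0,0,0,0,100,0,-45,0,0,0,0,100]'
python3 - <<'E'
from h import *
st()
k=cam("wrist"); im=bot.camera("wrist"); cv2.imwrite("pics/w2.png",cv2.resize(im,(800,600)))
for t,z in [("pump",0),("foot",.014),("flange",.09)]:
    for r in bot.spot_point("wrist",t)[:3]: print(t,np.round(r["uv"]),round(r["confidence"],2),ray(k,r["uv"],z)[:2].round(4))
E
```

```text
clock: 3.05
eef_pos: [0.4445, -0.0527, 0.2992]
tool_rot: [0.119, 0.993, 0.0, -0.001]
ft_force: [1.2, 0.1, -0.1]
grip_width: 0.0855
grasp_force: 0.0
clock: 3.47
eef_pos: [0.4464, -0.0952, 0.3004]
tool_rot: [0.119, 0.993, 0.0, 0.0]
ft_force: [0.3, -0.0, 0.0]
grip_width: 0.0856
grasp_force: 0.0
t 3.47 p [ 0.4464 -0.0952  0.3004] yaw y-axis 76.3 tilt [ 0.     0.001 -1.   ] F [ 0.3 -0.   0. ] w 0.0856 g 0.0
pump [271. 183.] 0.76 [ 0.4957 -0.078 ]
foot [346. 185.] 0.82 [0.5236 0.0342]
foot [136. 196.] 0.22 [ 0.4638 -0.2867]
flange [275. 203.] 0.85 [ 0.4966 -0.0786]
```

View pics/w2.png

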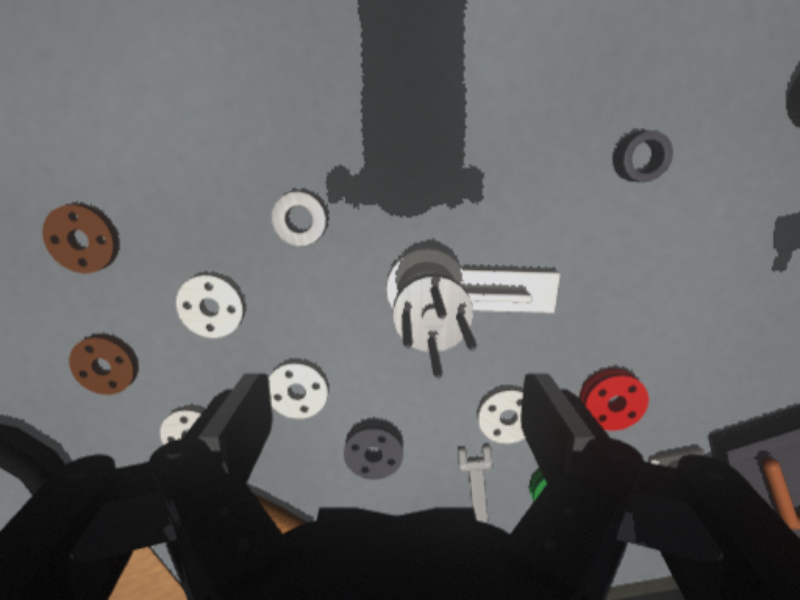

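The flange is at (433,312) with stud tips at ≈(408,345), (437,374), (473,347) and (434,282) in the 800-px frame; the foot runs right, parallel to the jaw line. I'll grip the two studs on the pump's x axis from outside and slide the pump.

```bash
python3 - <<'E'
from h import *
k=cam("wrist"); P=np.array([ray(k,np.array(u)/1.5625,.154)[:2] for u in [(408,345),(437,374),(473,347),(434,282)]]);print(P.round(4),P.mean(0))
E
python3 -m inch '[25,8,0,0,0,0,100,50,16.5,0,0,0,0,100,50,16.5,-40,0,0,0,100,50,16.5,-80,0,0,0,100,50,16.5,-120,0,0,0,100,50,16.5,-150,0,0,0,100,50,16.5,-165,0,0,0,100,50,16.5,-165,0,0,0,100]'
python3 -m inch '[0,0,0,0,0,0,40,0,0,0,0,0,0,40,0,0,0,0,0,0,40,0,0,0,0,0,0,40,0,0,0,0,0,0,40,0,0,0,0,0,0,40,0,0,0,0,0,0,40,0,0,0,0,0,0,40]'
```

```text
[[ 0.4893 -0.0964]
 [ 0.5151 -0.0819]
 [ 0.5011 -0.0541]
 [ 0.4504 -0.0701]] [ 0.48896648 -0.07560406]
clock: 4.33
eef_pos: [0.4931, -0.0782, 0.1311]
tool_rot: [0.119, 0.993, 0.0, -0.004]
ft_force: [-0.2, -0.9, 0.5]
grip_width: 0.0853
grasp_force: 0.0
clock: 5.0
eef_pos: [0.4982, -0.0792, 0.1377]
tool_rot: [0.119, 0.993, 0.001, 0.003]
ft_force: [1.3, 3.1, 6.4]
grip_width: 0.0491
grasp_force: 61.9
```

```bash
python3 -m inch '[8,15,2,0,0,0.05,40,16,40,2,0,0,0.12,40,26,65,2,0,0,0.2,40,36,90,2,0,0,0.25,40,43,115,2,0,0,0.27,40,43,135,2,0,0,0.27,40,43,140,2,0,0,0.27,40,43,140,2,0,0,0.27,40]'
python3 - <<'E'
from h import *
st()
k=cam("wrist"); im=bot.camera("wrist"); cv2.imwrite("pics/w3.png",cv2.resize(im,(800,600)))
for t,z in [("screw_axis",0),("foot",.014),("knob_mid",.114)]:
    for r in bot.spot_point("wrist",t)[:3]: print(t,np.round(r["uv"]),round(r["confidence"],2),ray(k,r["uv"],z)[:2].round(4))
k=cam("top"); im=bot.camera("top")
for t,z in [("foot",.014),("pump",0),("screw_axis",0),("knob_mid",.114)]:
    for r in bot.spot_point("top",t)[:3]: print(t,np.round(r["uv"]),round(r["confidence"],2),ray(k,r["uv"],z)[:2].round(4))
E
```

```text
clock: 5.67
eef_pos: [0.5397, 0.0617, 0.1378]
tool_rot: [-0.016, 1.0, 0.0, 0.001]
ft_force: [1.0, 3.3, -0.7]
grip_width: 0.0494
grasp_force: 63.9
t 5.67 p [0.5397 0.0617 0.1378] yaw y-axis 91.9 tilt [ 0.001  0.001 -1.   ] F [ 1.   3.3 -0.7] w 0.0494 g 63.9
screw_axis [481. 188.] 0.63 [0.536  0.2854]
foot [375. 188.] 0.68 [0.5353 0.1751]
pump [217. 205.] 0.62 [0.5372 0.0541]
screw_axis [149. 209.] 0.72 [0.532  0.2726]
knob_mid [139. 188.] 0.58 [0.5758 0.2766]
```

View pics/w3.png

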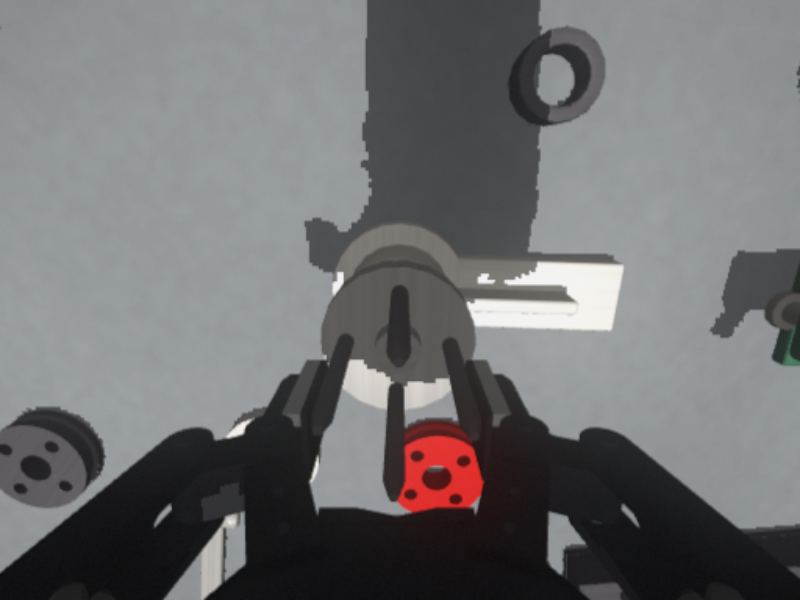

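The pump is held by the x-axis studs (300,400)/(475,400), with its foot at (560,290) pointing at the clamp. I'll slide in.

```bash
python3 -m inch '[0,20,0,0,0,0,40,0,45,0,0,0,0,40,0,70,0,0,0,0,40,0,88,0,0,0,0,40,0,98,0,0,0,0,40,0,104,0,0,0,0,40,0,106,0,0,0,0,40,0,106,0,0,0,0,40]'
python3 - <<'E'
from h import *
st()
k=cam("wrist"); im=bot.camera("wrist"); cv2.imwrite("pics/w4.png",im[100:360,200:])
for t,z in [("screw_axis",0),("foot",.014),("knob_mid",.114)]:
    for r in bot.spot_point("wrist",t)[:3]: print(t,np.round(r["uv"]),round(r["confidence"],2),ray(k,r["uv"],z)[:2].round(4))
k=cam("side"); im=bot.camera("side")
for t,z in [("screw_axis",0),("foot",.014),("knob_mid",.114),("pump",0)]:
    for r in bot.spot_point("side",t)[:3]: print(t,np.round(r["uv"]),round(r["confidence"],2),ray(k,r["uv"],z)[:2].round(4))
E
```

```text
clock: 6.78
eef_pos: [0.5394, 0.1647, 0.1374]
tool_rot: [-0.015, 1.0, -0.002, 0.0]
ft_force: [-0.4, -5.1, 4.1]
grip_width: 0.0495
grasp_force: 64.4
t 6.78 p [0.5394 0.1647 0.1374] yaw y-axis 91.7 tilt [ 0.    -0.003 -1.   ] F [-0.4 -5.1  4.1] w 0.0495 g 64.4
screw_axis [374. 185.] 0.87 [0.5363 0.2823]
screw_axis [ 79. 286.] 0.33 [ 0.6619 -0.0243]
foot [374. 194.] 0.89 [0.5411 0.2773]
knob_mid [419. 290.] 0.61 [0.5703 0.2682]
screw_axis [238. 134.] 0.51 [0.5413 0.299 ]
foot [234. 138.] 0.71 [0.5238 0.2709]
foot [296. 241.] 0.39 [ 0.6508 -0.1909]
knob_mid [289. 299.] 0.61 [ 0.5779 -0.4131]
knob_mid [236. 282.] 0.24 [ 0.4536 -0.3458]
pump [241. 163.] 0.63 [0.5335 0.1559]
```

View pics/w4.png

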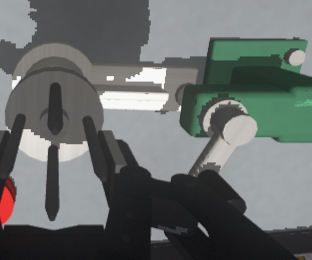

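```bash
python3 -m inch '[0,3,0,0,0,0,40,0,5,0,0,0,0,40,0,5,0,0,0,0,40,0,5,0,0,0,0,40]'
python3 - <<'E'
from h import *
st()
k=cam("wrist"); im=bot.camera("wrist")
for t,z in [("screw_axis",0),("foot",.014),("knob_mid",.114)]:
    for r in bot.spot_point("wrist",t)[:3]: print(t,np.round(r["uv"]),round(r["confidence"],2),ray(k,r["uv"],z)[:2].round(4))
for z in (.08,.09,.1): print(ray(k,(418,212),z))
E
```

```text
clock: 7.57
eef_pos: [0.5394, 0.1695, 0.1374]
tool_rot: [-0.014, 1.0, -0.001, 0.0]
ft_force: [0.7, -4.8, 3.4]
grip_width: 0.049
grasp_force: 64.3
t 7.57 p [0.5394 0.1695 0.1374] yaw y-axis 91.6 tilt [ 0.    -0.002 -1.   ] F [ 0.7 -4.8  3.4] w 0.049 g 64.3
screw_axis [372. 186.] 0.71 [0.5368 0.2851]
screw_axis [ 77. 288.] 0.67 [ 0.6635 -0.0218]
foot [374. 190.] 0.84 [0.5371 0.2816]
knob_mid [412. 290.] 0.8 [0.5708 0.269 ]
[0.53231986 0.28390167 0.08      ]
[0.52847885 0.27741171 0.09      ]
[0.52463783 0.27092174 0.1       ]
```

```bash
python3 -m inch '[0,0,0,0,0,0,100,0,0,0,0,0,0,100,0,0,0,0,0,0,100,0,0,0,0,0,0,100,0,0,30,0,0,0,100,0,0,70,0,0,0,100,0,0,110,0,0,0,100,0,0,124,0,0,0,100]'
python3 -m inch '[0,0,0,0,0,-0.12,60,0,10,0,0,0,-0.24,50,5,30,0,0,0,-0.36,50,10,50,0,0,0,-0.48,50,10,60,0,0,0,-0.6,50,10,60,0,0,0,-0.72,50,10,60,0,0,0,-0.81,50,10,60,0,0,0,-0.81,50]'
python3 - <<'E'
from h import *
st(); print(bot.get_obs()["joint_pos"])
k=cam("wrist"); im=bot.camera("wrist"); cv2.imwrite("pics/w5.png",im)
for t,z in [("screw_axis",0),("foot",.014),("knob_mid",.114),("flange",.09),("pump",0)]:
    for r in bot.spot_point("wrist",t)[:3]: print(t,np.round(r["uv"]),round(r["confidence"],2),ray(k,r["uv"],z)[:2].round(4))
E
```

```text
clock: 8.43
eef_pos: [0.5413, 0.1724, 0.2675]
tool_rot: [-0.015, 1.0, 0.002, 0.004]
ft_force: [0.5, 0.2, 1.0]
grip_width: 0.0854
grasp_force: 0.0
clock: 9.1
eef_pos: [0.549, 0.2321, 0.2609]
tool_rot: [0.38, 0.925, 0.0, -0.0]
ft_force: [0.5, -1.0, 0.7]
grip_width: 0.0426
grasp_force: 0.0
t 9.1 p [0.549  0.2321 0.2609] yaw y-axis 45.3 tilt [-0.001  0.001 -1.   ] F [ 0.5 -1.   0.7] w 0.0426 g 0.0
[3.99483004e-01 4.33641618e-01 2.99292297e-01 1.43678626e+00
 9.98548266e-04 1.17959527e+00]
foot [274. 129.] 0.81 [0.5373 0.2833]
knob_mid [295. 174.] 0.48 [0.5724 0.2687]
flange [206. 206.] 0.95 [0.5363 0.17  ]
flange [294. 177.] 0.7 [0.5807 0.2638]
flange [219.  40.] 0.26 [0.4315 0.304 ]
pump [215. 189.] 0.83 [0.5396 0.1639]
```

View pics/w5.png

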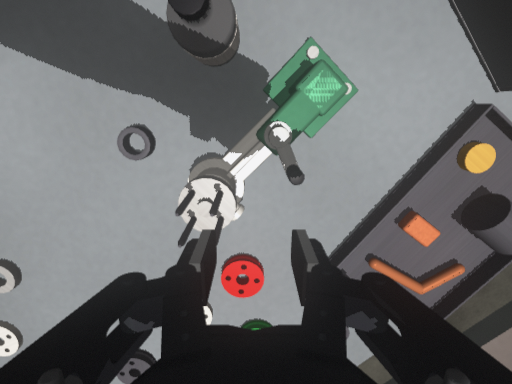

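The foot lies under the clamp arm (≈(260,145)), and the knob top is at (295,172). I'll descend onto the knob and grip it.

```bash
python3 -m inch '[12,20,0,0,0,0,50,23,36.5,0,0,0,0,50,23,36.5,-40,0,0,0,50,23,36.5,-80,0,0,0,50,23,36.5,-110,0,0,0,50,23,36.5,-125,0,0,0,50,23,36.5,-131,0,0,0,50,23,36.5,-131,0,0,0,50]'
python3 -m inch '[0,0,0,0,0,0,0,0,0,0,0,0,0,0,0,0,0,0,0,0,0,0,0,0,0,0,0,0,0,0,0,0,0,0,0,0,0,0,0,0,0,0]'
```

```text
clock: 10.07
eef_pos: [0.5713, 0.2672, 0.1284]
tool_rot: [0.38, 0.925, -0.001, -0.001]
ft_force: [-0.4, -0.3, 0.0]
grip_width: 0.0428
grasp_force: 0.0
clock: 10.57
eef_pos: [0.5734, 0.2681, 0.1327]
tool_rot: [0.38, 0.925, 0.001, 0.001]
ft_force: [-1.2, -0.8, 6.7]
grip_width: 0.0127
grasp_force: 58.6
```

```bash
python3 -m inch '[-7,-11.2,2,0,0,0,0,-17.4,-19.3,2,0,0,0,0,-29.9,-23.4,2,0,0,0,0,-29.9,-23.4,2,0,0,0,0]'
python3 -m inch '[-13.2,0.5,0,0,0,0,0,-25.4,5.4,0,0,0,0,0,-35.2,14.2,0,0,0,0,0,-35.2,14.2,0,0,0,0,0]'
```

```text
clock: 10.9
eef_pos: [0.5417, 0.2426, 0.1328]
tool_rot: [0.381, 0.925, -0.001, 0.001]
ft_force: [-0.3, -5.2, 0.5]
grip_width: 0.013
grasp_force: 60.2
clock: 11.23
eef_pos: [0.5058, 0.2591, 0.1328]
tool_rot: [0.379, 0.925, -0.0, -0.001]
ft_force: [-3.6, -1.5, 3.1]
grip_width: 0.0129
grasp_force: 60.3
```

```bash
python3 -m inch '[-6.2,11.7,0,0,0,0,0,-8.1,24.7,0,0,0,0,0,-5.3,37.6,0,0,0,0,0,1.7,48.8,0,0,0,0,0,12.1,57,0,0,0,0,0,24.6,61,0,0,0,0,0,37.8,60.6,0,0,0,0,0,50,55.6,0,0,0,0,0]'
python3 -m inch '[9.8,-8.8,0,0,0,0,0,16,-20.5,0,0,0,0,0,17.9,-33.5,0,0,0,0,0,15.1,-46.4,0,0,0,0,0,8.1,-57.6,0,0,0,0,0,-2.3,-65.8,0,0,0,0,0,-14.8,-69.8,0,0,0,0,0,-28,-69.4,0,0,0,0,0]'
```

```text
clock: 11.9
eef_pos: [0.5566, 0.3134, 0.1326]
tool_rot: [0.38, 0.925, -0.002, -0.001]
ft_force: [-7.9, -7.2, 8.3]
grip_width: 0.0124
grasp_force: 61.1
clock: 12.57
eef_pos: [0.5318, 0.2426, 0.1328]
tool_rot: [0.381, 0.924, -0.0, 0.003]
ft_force: [2.5, -3.2, 0.4]
grip_width: 0.0124
grasp_force: 60.2
```

```bash
python3 -m inch '[-12.2,5,0,0,0,0,0,-22,13.8,0,0,0,0,0,-28.2,25.5,0,0,0,0,0,-30.1,38.5,0,0,0,0,0,-27.3,51.4,0,0,0,0,0,-20.3,62.6,0,0,0,0,0,-9.9,70.8,0,0,0,0,0,-9.9,70.8,0,0,0,0,0]'
python3 -m inch '[6,2.6,0,0,0,0,0,12.5,4,0,0,0,0,0,12.5,4,0,0,0,0,0]'; python3 -c "
from h import *
st()"
```

```text
clock: 13.23
eef_pos: [0.5229, 0.3156, 0.1328]
tool_rot: [0.38, 0.925, -0.0, 0.003]
ft_force: [4.8, -6.8, 2.1]
grip_width: 0.0125
grasp_force: 60.5
clock: 13.48
eef_pos: [0.5339, 0.3183, 0.1327]
tool_rot: [0.381, 0.925, -0.001, 0.002]
ft_force: [1.3, -7.3, 5.1]
grip_width: 0.0124
grasp_force: 60.8
t 13.48 p [0.5339 0.3183 0.1327] yaw y-axis 45.2 tilt [ 0.002 -0.004 -1.   ] F [ 1.3 -7.3  5.1] w 0.0124 g 60.8
```

```bash
python3 -m inch '[3,-0.5,0,0,0,0,0,5,-1,0,0,0,0,0,5,-1,0,0,0,0,0]';python3 -m inch '[3,-0.5,0,0,0,0,0,5,-1,0,0,0,0,0,5,-1,0,0,0,0,0]'
```

```text
clock: 13.73
eef_pos: [0.5362, 0.3183, 0.1327]
tool_rot: [0.38, 0.925, -0.001, -0.001]
ft_force: [-5.7, -5.0, 7.0]
grip_width: 0.0125
grasp_force: 60.9
clock: 13.98
eef_pos: [0.5368, 0.3182, 0.1326]
tool_rot: [0.379, 0.925, -0.002, -0.005]
ft_force: [-15.9, -2.0, 11.4]
grip_width: 0.0124
grasp_force: 61.6
```

Clamp is at its stop. I'll release, then look at the pump from above with jaws across its y studs.

```bash
python3 -m inch '[-5,0,0,0,0,0,0,-5,0,0,0,0,0,50,-5,0,0,0,0,0,50,-5,0,0,0,0,0,50,-5,0,30,0,0,0,50,-5,0,70,0,0,0,50,-5,0,110,0,0,0,50,-5,0,140,0,0,0,50]'
python3 -m inch '[0,-20,20,0,0,-0.12,100,0,-50,30,0,0,-0.24,100,0,-80,30,0,0,-0.36,100,0,-110,30,0,0,-0.48,100,-10,-140,30,0,0,-0.6,100,-15,-148,30,0,0,-0.72,100,-15,-148,30,0,0,-0.761,100,-15,-148,30,0,0,-0.761,100]'
python3 - <<'E'
from h import *
st()
k=cam("wrist"); im=bot.camera("wrist"); cv2.imwrite("pics/w6.png",cv2.resize(im,(800,600)))
for t,z in [("foot",.014),("flange",.09),("pump",0),("pulley",0),("spacer1",0)]:
    for r in bot.spot_point("wrist",t)[:4]: print(t,np.round(r["uv"]),round(r["confidence"],2),ray(k,r["uv"],z)[:2].round(4))
E
```

```text
clock: 14.65
eef_pos: [0.5378, 0.3183, 0.2756]
tool_rot: [0.38, 0.925, 0.002, 0.001]
ft_force: [0.9, 0.5, 0.7]
grip_width: 0.0427
grasp_force: 0.0
clock: 15.32
eef_pos: [0.5224, 0.1688, 0.3027]
tool_rot: [0.697, 0.717, 0.001, 0.0]
ft_force: [-0.4, 1.0, 0.3]
grip_width: 0.0852
grasp_force: 0.0
t 15.32 p [0.5224 0.1688 0.3027] yaw y-axis 1.6 tilt [ 0.001  0.001 -1.   ] F [-0.4  1.   0.3] w 0.0852 g 0.0
foot [269.  75.] 0.83 [0.5413 0.284 ]
flange [263. 167.] 0.92 [0.5347 0.1718]
flange [319. 335.] 0.69 [ 0.6305 -0.086 ]
pump [261. 156.] 0.61 [0.535  0.1687]
pulley [322. 335.] 0.91 [ 0.6646 -0.1754]
pulley [398. 247.] 0.74 [0.7769 0.0176]
pulley [339. 202.] 0.71 [0.665  0.0955]
pulley [178.  55.] 0.59 [0.415  0.3078]
spacer1 [326. 268.] 0.69 [ 0.6563 -0.027 ]
```

View pics/w6.png

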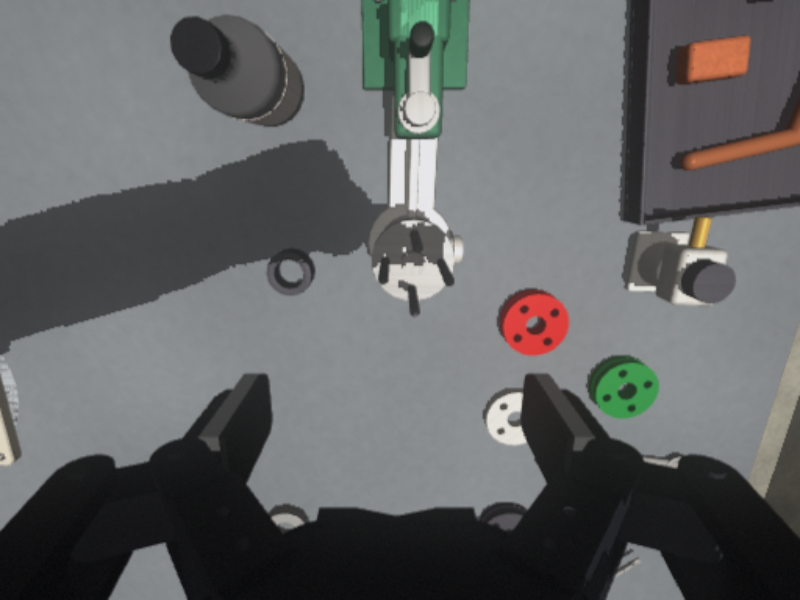

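The clamped foot lies under the clamp at (410,170), with stud tips at ≈(384,280), (449,283) and (413,313). I'll touch-centre on the y-axis studs (closing gently) to fix the flange's position.

```bash
python3 - <<'E'
from h import *
k=cam("wrist"); P=[ray(k,np.array(u)/1.5625,.152)[:2] for u in [(382,281),(451,284),(414,314)]];print(np.round(P,4))
E
python3 -m inch '[15,0,-35,0,0,0,100,15,1,-75,0,0,0,100,15,1,-115,0,0,0,100,15,1,-150,0,0,0,100,15,1,-163,0,0,0,100,15,1,-163,0,0,0,50,15,1,-163,0,0,0,50,15,1,-163,0,0,0,50]'
python3 -m inch '[0,0,0,0,0,0,50,0,0,0,0,0,0,50,0,0,0,0,0,0,50,0,0,0,0,0,0,50]'
python3 -c "
from h import *
st()"
```

```text
[[0.5134 0.1725]
 [0.5585 0.1718]
 [0.5353 0.1503]]
clock: 16.28
eef_pos: [0.5374, 0.1712, 0.1409]
tool_rot: [0.696, 0.718, 0.001, 0.0]
ft_force: [-11.6, 0.1, 10.9]
grip_width: 0.0516
grasp_force: 6.4
clock: 16.62
eef_pos: [0.5365, 0.1712, 0.1412]
tool_rot: [0.696, 0.718, 0.001, -0.0]
ft_force: [-4.4, -0.1, 2.0]
grip_width: 0.0492
grasp_force: 62.5
t 16.62 p [0.5365 0.1712 0.1412] yaw y-axis 1.8 tilt [ 0.001  0.001 -1.   ] F [-4.4 -0.1  2. ] w 0.0492 g 62.5
```

```bash
python3 -m inch '[0,0,0,0,0,0,100,0,0,0,0,0,0,100,0,0,0,0,0,0,100,0,0,0,0,0,0,100,0,0,40,0,0,0,100,0,0,60,0,0,0.12,100,0,0,60,0,0,0.24,100,0,0,60,0,0,0.36,100]'
python3 -m inch '[0,0,0,0,0,0.12,100,0,0,0,0,0,0.24,100,0,0,0,0,0,0.36,100,0,0,0,0,0,0.48,100,0,0,0,0,0,0.6,100,0,0,0,0,0,0.72,100,0,0,0,0,0,0.84,100,0,0,0,0,0,0.96,100]'
python3 -m inch '[0,0,0,0,0,0.12,100,0,0,0,0,0,0.24,100,0,0,-30,0,0,0.24,100,0,0,-60,0,0,0.24,100,0,0,-60,0,0,0.24,100]'
python3 -m inch '[0,0,0,0,0,0,50,0,0,0,0,0,0,50,0,0,0,0,0,0,50,0,0,0,0,0,0,50,0,0,0,0,0,0,50,0,0,0,0,0,0,50,0,0,0,0,0,0,50]'
python3 -c "
from h import *
st()"
```

```text
clock: 17.28
eef_pos: [0.5386, 0.171, 0.2019]
tool_rot: [0.554, 0.832, 0.002, 0.002]
ft_force: [0.2, -0.5, 0.0]
grip_width: 0.0856
grasp_force: 0.0
clock: 17.95
eef_pos: [0.5372, 0.1705, 0.1996]
tool_rot: [0.107, 0.994, 0.0, 0.001]
ft_force: [0.2, 0.1, -0.3]
grip_width: 0.0856
grasp_force: 0.0
clock: 18.37
eef_pos: [0.5334, 0.1693, 0.1341]
tool_rot: [-0.009, 1.0, -0.001, -0.005]
ft_force: [-1.2, 0.1, -1.2]
grip_width: 0.0852
grasp_force: 0.0
clock: 18.95
eef_pos: [0.5383, 0.171, 0.1418]
tool_rot: [-0.01, 1.0, 0.001, 0.002]
ft_force: [-1.1, -1.0, 6.0]
grip_width: 0.0492
grasp_force: 62.4
t 18.95 p [0.5383 0.171  0.1418] yaw y-axis 91.1 tilt [ 0.005  0.001 -1.   ] F [-1.1 -1.   6. ] w 0.0492 g 62.4
```

```bash
python3 -m inch '[0,0,0,0,0,0,100,0,0,0,0,0,0,100,0,0,0,0,0,0,100,0,0,0,0,0,0,100,0,0,40,0,0,0,100,0,-10,80,0,0,0,100,15,-45,90,0,0,0,100,35,-80,90,0,0,0,100]'
python3 -m inch '[25,-33,-10,0,0,0,100,45,-65,-20,0,0,0,100,62,-95,-30,0,0,0,100,62,-113,-30,0,0,0,100,62,-113,-30,0,0,0,100,62,-113,-30,0,0,0,100]'
cat >> h.py <<'E'
def disc(target, guess, h, save, dark_holes=True):
    """look with wrist at a disc of top height h near guess; return centre and hole yaw (mod 90)."""
    k=cam("wrist"); im=bot.camera("wrist"); cv2.imwrite(save,im)
    # rectify plane z=h about guess: 0.2mm per px, 500px
    s=.00025; n=400
    src=np.float32([pix(k,[guess[0]+a,guess[1]+b,h]) for a,b in [(-.05,-.05),(.05,-.05),(.05,.05),(-.05,.05)]])
    H=cv2.getPerspectiveTransform(src,np.float32([[0,0],[n,0],[n,n],[0,n]]))
    g=cv2.warpPerspective(im,H,(n,n)); cv2.imwrite(save.replace(".png","_r.png"),g)
    return k,im,g
def fit(g,guess,dark=False,th=None):
    s=.00025; n=400
    gr=cv2.GaussianBlur(cv2.cvtColor(g,cv2.COLOR_BGR2GRAY),(5,5),0)
    best=None
    yy,xx=np.mgrid[:n,:n]
    # template matching: disc outline + centre bore + 4 holes for each yaw
    f=gr.astype(np.float32)
    for a in range(0,90,1):
        t=np.zeros((280,280),np.float32); c=140
        cv2.circle(t,(c,c),132,1,-1); cv2.circle(t,(c,c),40,-1,-1)
        for i in range(4):
            th=np.radians(a+90*i); cv2.circle(t,(int(round((c+88*np.cos(th))*16)),int(round((c+88*np.sin(th))*16))),18*16,-1,-1,shift=4)
        m=cv2.matchTemplate(f,t,cv2.TM_CCOEFF_NORMED); v=m.min() if dark else m.max()
        loc=np.unravel_index(m.argmin() if dark else m.argmax(),m.shape)
        if best is None or abs(v)>best[0]: best=(abs(v),a,loc)
    v,a,loc=best; cx,cy=loc[1]+140,loc[0]+140
    return round(float(v),3),a,(guess[0]-.05+cx*s,guess[1]-.05+cy*s)
E
python3 - <<'E'
from h import *
st(); g0=(.660,-.023)
k,im,g=disc("spacer1",g0,.010,"pics/s1.png"); print(fit(g,g0))
for r in bot.spot_point("wrist","spacer1")[:4]: print(np.round(r["uv"]),round(r["confidence"],2),ray(k,r["uv"],0)[:2].round(4))
cv2.imwrite("pics/s1b.png",np.hstack([im,cv2.resize(g,(288,288))[:,:] if 0 else cv2.copyMakeBorder(cv2.resize(g,(288,288)),0,96,0,0,cv2.BORDER_CONSTANT)]))
E
```

```text
clock: 19.62
eef_pos: [0.5736, 0.0916, 0.2345]
tool_rot: [-0.012, 1.0, 0.001, 0.004]
ft_force: [0.8, -0.4, 0.0]
grip_width: 0.0855
grasp_force: 0.0
clock: 20.12
eef_pos: [0.6336, -0.0236, 0.1985]
tool_rot: [-0.008, 1.0, 0.0, -0.001]
ft_force: [-0.5, 0.3, 0.3]
grip_width: 0.0856
grasp_force: 0.0
t 20.12 p [ 0.6336 -0.0236  0.1985] yaw y-axis 91.0 tilt [-0.001  0.    -1.   ] F [-0.5  0.3  0.3] w 0.0856 g 0.0
(0.871, 45, (np.float64(0.661), np.float64(-0.02050000000000001)))
[ 64. 115.] 0.92 [ 0.5731 -0.2364]
[256. 196.] 0.68 [ 0.6655 -0.02  ]
```

View pics/s1b.png

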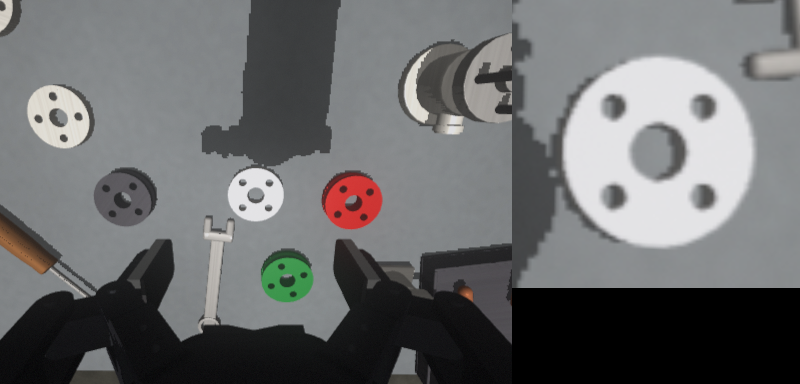

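Disc rectified cleanly: white spacer at (256,194) between the red pulley and dark pulley, centre (0.661,-0.0205), holes at 45°. Descending to grip.

```bash
python3 -m inch '[27.5,3,-20,0,0,0,100,27.5,3,-60,0,0,0,100,27.5,3,-100,0,0,0,100,27.5,3,-140,0,0,0,100,27.5,3,-165,0,0,0,100,27.5,3,-176,0,0,0,100,27.5,3,-180,0,0,0,100,27.5,3,-180,0,0,0,100]'
python3 - <<'E'
from h import *
st()
im=cv2.resize(cv2.imread("pics/w6.png"),(512,384))
i=bot.camera_info("wrist"); T=np.eye(4); q=np.array([.697,.717,.001,0]);T[:3,:3]=R.from_quat(q/np.linalg.norm(q)).as_matrix();T[:3,3]=[.5224,.1688,.3027]
k=(np.array(i["intrinsics"]),T@np.array(i["hand_eye"]))
out=[]
for h in (.153,.09):
    src=np.float32([pix(k,[.5365+a,.171+b,h]) for a,b in [(-.04,-.04),(.04,-.04),(.04,.04),(-.04,.04)]])
    out.append(cv2.warpPerspective(im,cv2.getPerspectiveTransform(src,np.float32([[0,0],[400,0],[400,400],[0,400]])),(400,400)))
cv2.imwrite("pics/w6r.png",np.hstack(out))
E
```

```text
clock: 20.88
eef_pos: [0.6615, -0.0184, 0.0196]
tool_rot: [-0.01, 1.0, 0.0, 0.0]
ft_force: [0.4, 0.6, -0.4]
grip_width: 0.0856
grasp_force: 0.0
t 20.88 p [ 0.6615 -0.0184  0.0196] yaw y-axis 91.2 tilt [ 0.  0. -1.] F [ 0.4  0.6 -0.4] w 0.0856 g 0.0
```

View pics/w6r.png

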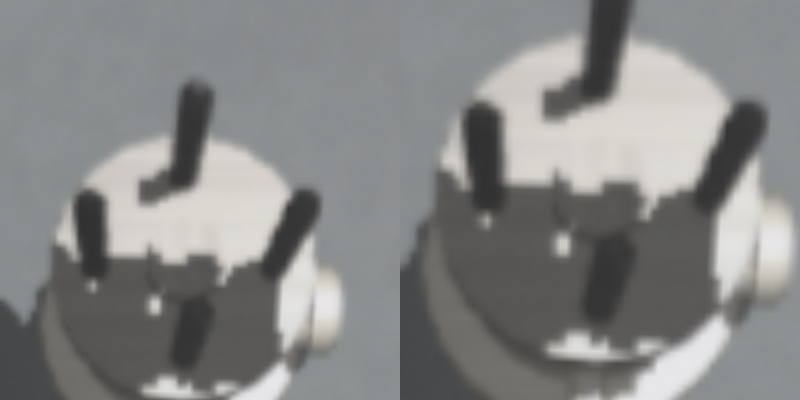

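Stud tips lie at (90,198), (307,198), (197,88) and (197,305) in the rectified view, so the pump yaw is 90.0° and the flange centre (0.5362,0.171), agreeing with touch. Grip and lift the spacer now.

```bash
python3 -m inch '[0,0,0,0,0,0,0,0,0,0,0,0,0,0,0,0,0,0,0,0,0,0,0,0,0,0,0,0,0,0,0,0,0,0,0,0,0,0,0,0,0,0]'
python3 -m inch '[0,0,30,0,0,0,0,0,0,70,0,0,0,0,0,0,110,0,0,0,0,0,0,150,0,0,0,0,0,0,190,0,0,-0.12,0,0,0,210,0,0,-0.24,0,0,0,210,0,0,-0.24,0]'
python3 - <<'E'
from h import *
st(); im=bot.camera("wrist"); cv2.imwrite("pics/w7.png",im)
E
```

```text
clock: 21.38
eef_pos: [0.6637, -0.0193, 0.0235]
tool_rot: [-0.01, 1.0, 0.0, 0.003]
ft_force: [-1.1, -0.3, 5.0]
grip_width: 0.0617
grasp_force: 63.6
clock: 21.97
eef_pos: [0.6648, -0.0196, 0.2396]
tool_rot: [0.112, 0.994, 0.001, 0.008]
ft_force: [0.3, -0.2, -0.1]
grip_width: 0.0616
grasp_force: 65.3
t 21.97 p [ 0.6648 -0.0196  0.2396] yaw y-axis 77.1 tilt [ 0.017 -0.    -1.   ] F [ 0.3 -0.2 -0.1] w 0.0616 g 65.3
```

View pics/w7.png

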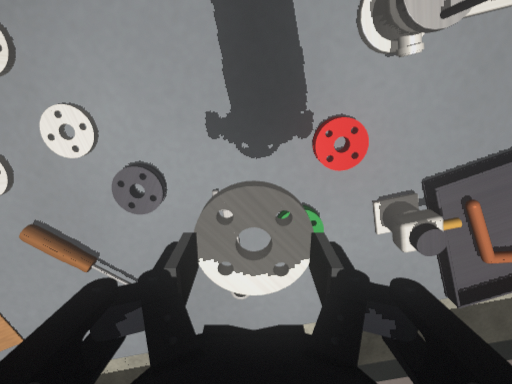

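The held spacer shows fully, bore at (254,240), holes at (226,215), (285,215), (226,268) and (281,268). I'll compute its pose in the tool.

```bash
cat >> h.py <<'E'
from scipy.optimize import least_squares
def held(pts, bore, zfix=None, th=.010):
    """pts: 4 hole pixels of top face, bore pixel -> spacer centre & hole yaw in tool frame (tool axes)"""
    i=bot.camera_info("wrist"); K=np.array(i["intrinsics"]); E=np.linalg.inv(np.array(i["hand_eye"]))
    pts=np.array(pts,float)
    def proj(P): q=(E@np.c_[P,np.ones(len(P))].T)[:3]; q=K@q; return (q[:2]/q[2]).T
    def model(v):
        x,y,z,a=v; t=a+np.arange(4)*np.pi/2
        return np.vstack([np.c_[x+.022*np.cos(t),y+.022*np.sin(t),np.full(4,z)],[[x,y,z]]])
    def res(v):
        m=proj(model(v)); r=[]
        for p in pts: 
            d=m[:4]-p; r.append(d[np.argmin((d**2).sum(1))])
        r.append(m[4]-np.array(bore)); return np.ravel(r)
    best=min((least_squares(res,[0,0,.005,a]) for a in np.radians([0,20,45,70])),key=lambda s:s.cost)
    v=best.x; o=bot.get_obs(); Rm=R.from_quat(o["tool_rot"]).as_matrix()
    c=Rm@[v[0],v[1],v[2]]+o["eef_pos"]; d=Rm@[np.cos(v[3]),np.sin(v[3]),0]
    print("tool xyz",v[:3].round(4),"cost",round(best.cost,2),"world",c.round(4),"hole yaw mod90",round(np.degrees(np.arctan2(d[1],d[0]))%90,1))
def holes(im, bore, roi=70):
    pass
E
python3 - <<'E'
from h import *
held([(226,215),(285,215),(226,268),(281,268)],(254,240))
im=cv2.imread("pics/w7.png"); cv2.imwrite("pics/w7c.png",cv2.resize(im[170:310,180:330],(750,600)*1 if 0 else (600,560),interpolation=cv2.INTER_CUBIC))
E
```

```text
tool xyz [0.0048 0.0011 0.0123] cost 4.0 world [ 0.6593 -0.0174  0.2234] hole yaw mod90 31.3
```

```bash
python3 -m inch '[-20,30,-5,0,0,-0.12,0,-40,60,-10,0,0,-0.24,0,-60,90,-20,0,0,-0.36,0,-80,120,-30,0,0,-0.48,0,-100,150,-40,0,0,-0.545,0,-120,180,-40,0,0,-0.545,0,-126,188,-40,0,0,-0.545,0,-126,188,-40,0,0,-0.545,0]'
python3 -m inch '[0,0,0,0,0,0,0,0,0,0,0,0,0,0,0,0,0,0,0,0,0]'
python3 - <<'E'
from h import *
st(); im=bot.camera("wrist"); cv2.imwrite("pics/w8.png",cv2.resize(im[110:310,140:380],(720,600),interpolation=cv2.INTER_CUBIC))
E
```

```text
clock: 22.68
eef_pos: [0.5328, 0.1707, 0.1886]
tool_rot: [0.371, 0.929, -0.001, -0.001]
ft_force: [0.2, 0.1, -1.0]
grip_width: 0.0614
grasp_force: 65.3
clock: 22.93
eef_pos: [0.5361, 0.1674, 0.1892]
tool_rot: [0.374, 0.927, -0.0, 0.0]
ft_force: [-0.6, -0.2, -0.7]
grip_width: 0.0615
grasp_force: 65.3
t 22.93 p [0.5361 0.1674 0.1892] yaw y-axis 46.0 tilt [ 0. -0. -1.] F [-0.6 -0.2 -0.7] w 0.0615 g 65.3
```

View pics/w8.png

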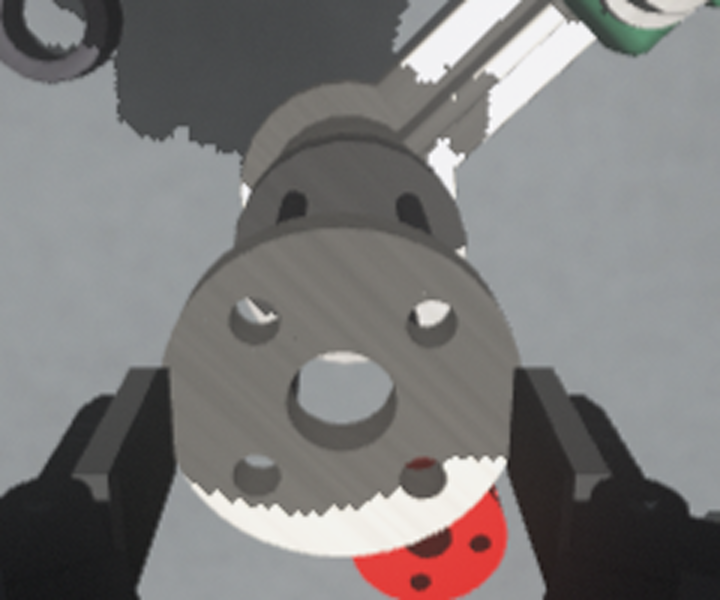

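```bash
python3 - <<'E'
from h import *
held([(225,216.7),(284,216.7),(225.7,268.3),(281,269.3)],(253.7,243.3))
E
```

```text
tool xyz [0.0039 0.0009 0.0127] cost 0.47 world [0.5339 0.1708 0.1765] hole yaw mod90 0.2
```

```bash
python3 -m inch '[2.7,0.5,0,0,0,0,0,2.7,0.5,0,0,0,0,0,2.7,0.5,-6,0,0,0,0,2.7,0.5,-10,0,0,0,0,2.7,0.5,-14,0,0,0,0,2.7,0.5,-18,0,0,0,0,2.7,0.5,-22,0,0,0,0,2.7,0.5,-22,0,0,0,0]'; python3 -c "
from h import *
st()"
```

```text
clock: 23.65
eef_pos: [0.5375, 0.169, 0.166]
tool_rot: [0.374, 0.928, -0.001, -0.001]
ft_force: [0.2, -0.3, -1.4]
grip_width: 0.0615
grasp_force: 65.3
t 23.65 p [0.5375 0.169  0.166 ] yaw y-axis 46.1 tilt [-0.001 -0.001 -1.   ] F [ 0.2 -0.3 -1.4] w 0.0615 g 65.3
```

```bash
python3 -m inch '[0,0,-8,0,0,0,0,0,0,-16,0,0,0,0,0,0,-24,0,0,0,0,0,0,-32,0,0,0,0,0,0,-40,0,0,0,0,0,0,-46,0,0,0,0,0,0,-46,0,0,0,0]'; python3 -c "
from h import *
st()"
```

```text
clock: 24.23
eef_pos: [0.5375, 0.1688, 0.1195]
tool_rot: [0.374, 0.928, -0.001, -0.001]
ft_force: [0.5, 0.2, -2.1]
grip_width: 0.0613
grasp_force: 65.4
t 24.23 p [0.5375 0.1688 0.1195] yaw y-axis 46.1 tilt [-0.002 -0.001 -1.   ] F [ 0.5  0.2 -2.1] w 0.0613 g 65.4
```

```bash
python3 -m inch '[0,0,-5,0,0,0,0,0,0,-9,0,0,0,0,0,0,-9,0,0,0,0,0,0,-7,0,0,0,100,0,0,-7,0,0,0,100,0,0,-7,0,0,0,100,0,0,0,0,0,0,100,0,0,35,0,0,0,100]'
python3 -m inch '[0,0,40,0,0,0,100,0,0,80,0,0,0,100,0,-20,110,0,0,0,100,3,-60,110,0,0,0,100,6,-100,110,0,0,0,100,9,-140,110,0,0,0,100,12,-180,110,0,0,0,100,15,-220,110,0,0,0,100]'
python3 -m inch '[0,-40,-10,0,0,0,100,0,-80,-20,0,0,0,100,0,-120,-40,0,0,0,100,0,-160,-60,0,0,0,100,0,-165,-62,0,0,0,100,0,-165,-62,0,0,0,100,0,-165,-62,0,0,0,100]'
python3 - <<'E'
from h import *
st(); g0=(.573,-.238)
k,im,g=disc("spacer1",g0,.010,"pics/s2.png"); v,a,c=fit(g,g0); print(v,a,np.round(c,4))
i=bot.camera("side"); k=cam("side")
for t,z in [("flange",.09),("pump",0),("spacer1",.09)]:
    for r in bot.spot_point("side",t)[:7]: print(t,np.round(r["uv"]),round(r["confidence"],2),ray(k,r["uv"],z)[:2].round(4),ray(k,r["uv"],0)[:2].round(4))
E
```

```text
clock: 24.9
eef_pos: [0.5339, 0.1678, 0.151]
tool_rot: [0.374, 0.928, -0.004, -0.005]
ft_force: [0.9, 0.1, 0.2]
grip_width: 0.0855
grasp_force: 0.0
clock: 25.57
eef_pos: [0.5528, -0.0526, 0.267]
tool_rot: [0.373, 0.928, 0.0, 0.0]
ft_force: [0.6, 0.3, -0.1]
grip_width: 0.0853
grasp_force: 0.0
clock: 26.15
eef_pos: [0.5527, -0.2161, 0.2041]
tool_rot: [0.374, 0.927, 0.0, -0.001]
ft_force: [-0.1, -0.0, 0.2]
grip_width: 0.0856
grasp_force: 0.0
t 26.15 p [ 0.5527 -0.2161  0.2041] yaw y-axis 46.0 tilt [-0.001  0.001 -1.   ] F [-0.1 -0.   0.2] w 0.0856 g 0.0
0.874 4 [ 0.5757 -0.2362]
flange [242. 143.] 0.58 [0.5394 0.1653] [0.5499 0.2538]
pump [241. 162.] 0.75 [0.533  0.1598] [0.533  0.1598]
spacer1 [207. 322.] 0.92 [ 0.372  -0.4296] [ 0.3678 -0.3932]
spacer1 [256. 328.] 0.83 [ 0.4879 -0.4639] [ 0.4939 -0.4305]
spacer1 [238. 284.] 0.78 [ 0.4598 -0.341 ] [ 0.4634 -0.2969]
spacer1 [270. 260.] 0.76 [ 0.5548 -0.2853] [ 0.5667 -0.2362]
spacer1 [288. 299.] 0.75 [ 0.5788 -0.4006] [ 0.5927 -0.3617]
spacer1 [243. 141.] 0.57 [0.544  0.1717] [0.5549 0.2608]
```

```bash
python3 -m inch '[23,-20,-20,0,0,0,100,23,-20,-60,0,0,0,100,23,-20,-100,0,0,0,100,23,-20,-140,0,0,0,100,23,-20,-170,0,0,0,100,23,-20,-184,0,0,0,100,23,-20,-184,0,0,0,100,23,-20,-184,0,0,0,100]'
python3 -m inch '[0,0,0,0,0,0,100,0,0,0,0,0,0,0,0,0,0,0,0,0,0,0,0,0,0,0,0,0,0,0,0,0,0,0,0,0,0,0,0,0,0,0,0,0,0,0,0,0,0]'
python3 -c "
from h import *
st()"
```

```text
clock: 27.07
eef_pos: [0.576, -0.2349, 0.0201]
tool_rot: [0.373, 0.928, 0.0, -0.001]
ft_force: [0.3, 0.3, 0.0]
grip_width: 0.0852
grasp_force: 0.0
clock: 27.65
eef_pos: [0.5777, -0.2366, 0.0237]
tool_rot: [0.374, 0.928, 0.0, 0.003]
ft_force: [-2.1, 0.7, 7.8]
grip_width: 0.062
grasp_force: 63.0
t 27.65 p [ 0.5777 -0.2366  0.0237] yaw y-axis 46.1 tilt [ 0.005 -0.002 -1.   ] F [-2.1  0.7  7.8] w 0.062 g 63.0
```

```bash
python3 -m inch '[0,0,25,0,0,0,0,0,0,65,0,0,0,0,0,0,105,0,0,0,0,0,0,145,0,0,0,0,0,0,180,0,0,0,0,0,25,205,0,0,-0.07,0,-5,60,205,0,0,-0.07,0,-9,100,205,0,0,-0.07,0]'
python3 -m inch '[-4,40,0,0,0,0,0,-8,80,0,0,0,0,0,-12,120,0,0,0,0,0,-16,160,0,0,0,0,0,-20,200,-5,0,0,0,0,-24,240,-15,0,0,0,0,-28,280,-30,0,0,0,0,-31,303,-38,0,0,0,0]'
python3 -m inch '[0,0,0,0,0,0,0,0,0,0,0,0,0,0,0,0,0,0,0,0,0]'
cat >> h.py <<'E'
def heldauto(im,z=.0127,zr=None):
    i=bot.camera_info("wrist"); K=np.array(i["intrinsics"]); E=np.linalg.inv(np.array(i["hand_eye"])); s=.0002;n=440
    def px(p): q=K@(E@np.append(p,1))[:3]; return q[:2]/q[2]
    best=None
    for z in np.arange(.008,.0171,.001) if zr is None else zr:
        src=np.float32([px([.004+a,b,z]) for a,b in [(-.044,-.044),(.044,-.044),(.044,.044),(-.044,.044)]])
        g=cv2.cvtColor(cv2.warpPerspective(im,cv2.getPerspectiveTransform(src,np.float32([[0,0],[n,0],[n,n],[0,n]])),(n,n),flags=cv2.INTER_CUBIC),cv2.COLOR_BGR2GRAY)
        e=cv2.GaussianBlur((cv2.Canny(cv2.GaussianBlur(g,(5,5),0),15,40)>0).astype(np.float32),(0,0),3)
        for a in np.arange(0,90,1.5):
            t=np.zeros((320,320),np.float32); c=160
            cv2.circle(t,(c,c),50,1,3)
            for j in range(4):
                th=np.radians(a+90*j); cv2.circle(t,(int(round((c+110*np.cos(th))*16)),int(round((c+110*np.sin(th))*16))),int(22.5*16),1,3,shift=4)
            m=cv2.matchTemplate(e,t,cv2.TM_CCORR); v=m.max()
            if best is None or v>best[0]:
                l=np.unravel_index(m.argmax(),m.shape); best=(v,a,z,.004-.044+(l[1]+160)*s,-.044+(l[0]+160)*s)
    v,a,z,x,y=best; o=bot.get_obs(); Rm=R.from_quat(o["tool_rot"]).as_matrix(); c=Rm@[x,y,z]+o["eef_pos"]; d=Rm@[np.cos(np.radians(a)),np.sin(np.radians(a)),0]
    print("held",round(float(v)),"tool",round(x,4),round(y,4),round(z,4),"world",c.round(4),"yaw",round(np.degrees(np.arctan2(d[1],d[0]))%90,1))
E
python3 - <<'E'
from h import *
heldauto(cv2.imread("pics/w7.png"))
st(); im=bot.camera("wrist"); cv2.imwrite("pics/w9.png",im); heldauto(im)
E
```

```text
clock: 28.32
eef_pos: [0.5684, -0.1369, 0.2294]
tool_rot: [0.408, 0.913, 0.001, 0.004]
ft_force: [0.2, 0.7, -1.9]
grip_width: 0.0615
grasp_force: 65.3
clock: 28.98
eef_pos: [0.5352, 0.1707, 0.1875]
tool_rot: [0.405, 0.915, 0.001, 0.0]
ft_force: [0.2, 0.3, -1.0]
grip_width: 0.0617
grasp_force: 65.3
clock: 29.23
eef_pos: [0.5363, 0.1669, 0.1882]
tool_rot: [0.406, 0.914, 0.0, 0.001]
ft_force: [0.3, -0.3, -0.2]
grip_width: 0.0615
grasp_force: 65.3
held 625 tool 0.003 0.0006 0.014 world [0.5347 0.1695 0.1742] yaw 85.6
t 29.23 p [0.5363 0.1669 0.1882] yaw y-axis 42.1 tilt [ 0.001 -0.    -1.   ] F [ 0.3 -0.3 -0.2] w 0.0615 g 65.3
held 612 tool 0.0018 0.0006 0.014 world [0.5358 0.1681 0.1744] yaw 0.1
```

```bash
python3 -m inch '[0.7,2.7,0,0,0,0,0,0.7,2.7,0,0,0,0,0,0.7,2.7,-6,0,0,0,0,0.7,2.7,-10,0,0,0,0,0.7,2.7,-14,0,0,0,0,0.7,2.7,-18,0,0,0,0,0.7,2.7,-22,0,0,0,0,0.7,2.7,-22,0,0,0,0]'; python3 -c "
from h import *
st()"
```

```text
clock: 29.95
eef_pos: [0.5364, 0.1696, 0.1641]
tool_rot: [0.406, 0.914, -0.001, -0.0]
ft_force: [-0.5, -0.6, -1.2]
grip_width: 0.0616
grasp_force: 65.3
t 29.95 p [0.5364 0.1696 0.1641] yaw y-axis 42.1 tilt [-0.001 -0.001 -1.   ] F [-0.5 -0.6 -1.2] w 0.0616 g 65.3
```

```bash
python3 -m inch '[0,0,-8,0,0,0,0,0,0,-16,0,0,0,0,0,0,-24,0,0,0,0,0,0,-32,0,0,0,0,0,0,-38,0,0,0,0,0,0,-43,0,0,0,0,0,0,-43,0,0,0,0]'; python3 -c "
from h import *
st()"
```

```text
clock: 30.53
eef_pos: [0.5364, 0.1696, 0.1237]
tool_rot: [0.406, 0.914, 0.0, 0.0]
ft_force: [-4.3, -2.0, 9.3]
grip_width: 0.0615
grasp_force: 67.4
t 30.53 p [0.5364 0.1696 0.1237] yaw y-axis 42.1 tilt [ 0.  0. -1.] F [-4.3 -2.   9.3] w 0.0615 g 67.4
```

```bash
python3 -m inch '[0,0,1,0,0,0,100,0,0,1,0,0,0,100,0,0,1,0,0,0,100,0,0,5,0,0,0,100,0,0,40,0,0,0,100,0,0,80,0,0,0,100,0,-10,120,0,0,0,100,-5,-45,135,0,0,0,100]'
python3 -m inch '[-8,-40,0,0,0,0,100,-16,-80,0,0,0,0,100,-24,-120,0,0,0,0,100,-32,-160,0,0,0,0,100,-40,-200,0,0,0,0,100,-48,-240,0,0,0,0,100,-56,-280,-10,0,0,0,100,-64,-320,-20,0,0,0,100]'
python3 -m inch '[-12,-38,-20,0,0,0,100,-24,-76,-30,0,0,0,100,-24,-80,-35,0,0,0,100,-24,-80,-35,0,0,0,100,-24,-80,-35,0,0,0,100]'
python3 - <<'E'
from h import *
st(); g0=(.460,-.295)
k,im,g=disc("spacer1",g0,.010,"pics/s3.png"); v,a,c=fit(g,g0); print(v,a,np.round(c,4))
E
```

```text
clock: 31.2
eef_pos: [0.5347, 0.1283, 0.2631]
tool_rot: [0.403, 0.915, 0.004, 0.004]
ft_force: [0.8, -2.0, 1.0]
grip_width: 0.0853
grasp_force: 0.0
clock: 31.87
eef_pos: [0.4676, -0.1966, 0.2381]
tool_rot: [0.406, 0.914, 0.0, 0.001]
ft_force: [1.1, 0.2, -0.8]
grip_width: 0.0854
grasp_force: 0.0
clock: 32.28
eef_pos: [0.4436, -0.2745, 0.2022]
tool_rot: [0.406, 0.914, 0.0, -0.001]
ft_force: [0.5, 0.4, 0.3]
grip_width: 0.0856
grasp_force: 0.0
t 32.28 p [ 0.4436 -0.2745  0.2022] yaw y-axis 42.0 tilt [-0.001  0.001 -1.   ] F [0.5 0.4 0.3] w 0.0856 g 0.0
0.861 71 [ 0.4638 -0.2927]
```

```bash
python3 -m inch '[20,-18,-20,0,0,0,100,20,-18,-60,0,0,0,100,20,-18,-100,0,0,0,100,20,-18,-140,0,0,0,100,20,-18,-170,0,0,0,100,20,-18,-182,0,0,0,100,20,-18,-182,0,0,0,100,20,-18,-182,0,0,0,100]'
python3 -m inch '[0,0,0,0,0,0,100,0,0,0,0,0,0,0,0,0,0,0,0,0,0,0,0,0,0,0,0,0,0,0,0,0,0,0,0,0,0,0,0,0,0,0,0,0,0,0,0,0,0]'
python3 -c "
from h import *
st()"
```

```text
clock: 33.0
eef_pos: [0.4648, -0.2911, 0.0207]
tool_rot: [0.405, 0.915, 0.0, -0.0]
ft_force: [0.0, 0.3, 0.3]
grip_width: 0.0853
grasp_force: 0.0
clock: 33.58
eef_pos: [0.4653, -0.2933, 0.0234]
tool_rot: [0.406, 0.914, -0.0, 0.002]
ft_force: [-0.5, 2.1, 8.7]
grip_width: 0.0618
grasp_force: 62.8
t 33.58 p [ 0.4653 -0.2933  0.0234] yaw y-axis 42.1 tilt [ 0.004 -0.002 -1.   ] F [-0.5  2.1  8.7] w 0.0618 g 62.8
```

```bash
python3 -m inch '[0,0,25,0,0,0,0,0,0,65,0,0,0,0,0,0,105,0,0,0,0,0,0,145,0,0,0,0,0,0,180,0,0,0,0,4,25,210,0,0,0.12,0,10,60,210,0,0,0.24,0,16,100,210,0,0,0.332,0]'
python3 -m inch '[6,40,0,0,0,0,0,12,80,0,0,0,0,0,18,120,0,0,0,0,0,24,160,0,0,0,0,0,30,200,0,0,0,0,0,36,240,0,0,0,0,0,42,280,-10,0,0,0,0,48,320,-25,0,0,0,0]'
python3 -m inch '[5,30,-30,0,0,0,0,8,43,-40,0,0,0,0,8,43,-43,0,0,0,0,8,43,-43,0,0,0,0,8,43,-43,0,0,0,0]'
python3 - <<'E'
from h import *
st(); im=bot.camera("wrist"); cv2.imwrite("pics/w10.png",im); heldauto(im)
E
```

```text
clock: 34.25
eef_pos: [0.4815, -0.1936, 0.2345]
tool_rot: [0.248, 0.969, -0.001, 0.004]
ft_force: [0.9, 0.6, -1.3]
grip_width: 0.0616
grasp_force: 65.4
clock: 34.92
eef_pos: [0.5288, 0.1284, 0.2085]
tool_rot: [0.249, 0.968, 0.001, 0.003]
ft_force: [0.5, -0.5, -1.0]
grip_width: 0.0616
grasp_force: 65.4
clock: 35.33
eef_pos: [0.536, 0.1695, 0.1645]
tool_rot: [0.249, 0.968, 0.001, 0.001]
ft_force: [-0.6, 1.4, 0.9]
grip_width: 0.0612
grasp_force: 110.2
t 35.33 p [0.536  0.1695 0.1645] yaw y-axis 61.1 tilt [ 0.002  0.001 -1.   ] F [-0.6  1.4  0.9] w 0.0612 g 110.2
held 521 tool -0.0012 0.0004 0.008 world [0.5372 0.1693 0.156 ] yaw 88.1
```

```bash
python3 -c "
import cv2
im=cv2.imread('pics/w10.png'); cv2.imwrite('pics/w10c.png',cv2.resize(im[110:310,140:380],(720,600),interpolation=cv2.INTER_CUBIC))"
```

```text
(no output)
```

View pics/w10c.png

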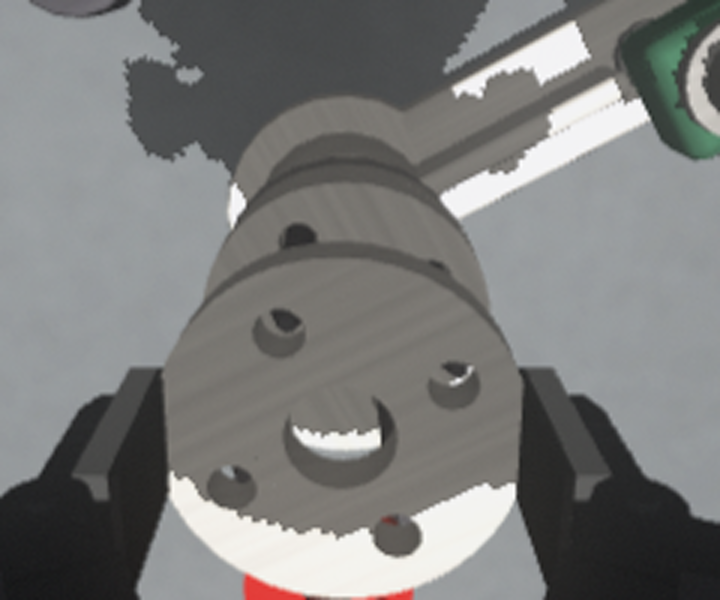

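```bash
python3 - <<'E'
from h import *
st(); held([(233.3,220.7),(291.3,238.3),(217.3,272),(272.7,289)],(253.7,255.7))
E
```

```text
t 35.38 p [0.536  0.1695 0.164 ] yaw y-axis 61.1 tilt [ 0.002  0.002 -1.   ] F [0.1 2.1 0.6] w 0.0616 g 110.2
tool xyz [0.0005 0.0008 0.0054] cost 1.62 world [0.5359 0.1705 0.1586] hole yaw mod90 88.4
```

```bash
python3 -m inch '[0.4,0.5,0,0,0,0.026,0,0.4,0.5,-4,0,0,0.026,0,0.4,0.5,-8,0,0,0.026,0,0.4,0.5,-12,0,0,0.026,0,0.4,0.5,-16,0,0,0.026,0,0.4,0.5,-20,0,0,0.026,0,0.4,0.5,-20,0,0,0.026,0]'
python3 -c "
from h import *
st()"
```

```text
clock: 35.97
eef_pos: [0.5358, 0.17, 0.1419]
tool_rot: [0.237, 0.972, 0.0, -0.0]
ft_force: [0.8, 5.2, -2.3]
grip_width: 0.0615
grasp_force: 110.1
t 35.97 p [0.5358 0.17   0.1419] yaw y-axis 62.6 tilt [-0.001  0.001 -1.   ] F [ 0.8  5.2 -2.3] w 0.0615 g 110.1
```

```bash
python3 -m inch '[0,1,0,0,0,0,0,0,1.5,-3,0,0,0,0,0,1.5,-5,0,0,0,0,0,1.5,-5,0,0,0,100,0,1.5,-5,0,0,0,100,0,1.5,-5,0,0,0,100,0,1.5,-5,0,0,0,100,0,1.5,-2,0,0,0,100]'
python3 -m inch '[0,0,40,0,0,0,100,0,0,80,0,0,0,100,-15,0,110,0,0,0,100,-25,0,130,0,0,0,100,-25,0,130,0,0,0,100,-25,0,130,0,0,0,100]'
python3 - <<'E'
from h import *
st(); g0=(.5363,.171); im=bot.camera("wrist"); cv2.imwrite("pics/w11.png",im); k=cam("wrist")
s=.00025; n=400
for h in np.arange(.09,.1501,.005):
    src=np.float32([pix(k,[g0[0]+a,g0[1]+b,h]) for a,b in [(-.05,-.05),(.05,-.05),(.05,.05),(-.05,.05)]])
    g=cv2.warpPerspective(im,cv2.getPerspectiveTransform(src,np.float32([[0,0],[n,0],[n,n],[0,n]])),(n,n))
    gr=cv2.cvtColor(g,cv2.COLOR_BGR2GRAY).astype(np.float32)
    t=np.zeros((300,300),np.float32)-1; cv2.circle(t,(150,150),132,1,-1)
    e=cv2.GaussianBlur((cv2.Canny(gr.astype(np.uint8),20,60)>0).astype(np.float32),(0,0),2)
    t=np.zeros((300,300),np.float32); cv2.circle(t,(150,150),132,1,3); m=cv2.matchTemplate(e,t,cv2.TM_CCORR); l=np.unravel_index(m.argmax(),m.shape)
    print(round(h,3),int(m.max()),np.round([g0[0]-.05+(l[1]+150)*s,g0[1]-.05+(l[0]+150)*s],4))
cv2.imwrite("pics/w11c.png",cv2.resize(im[60:260,150:360],(630,600),interpolation=cv2.INTER_CUBIC))
E
```

```text
clock: 36.63
eef_pos: [0.5357, 0.1707, 0.1407]
tool_rot: [0.237, 0.972, -0.0, -0.0]
ft_force: [-0.6, -0.5, 0.1]
grip_width: 0.0852
grasp_force: 0.0
clock: 37.13
eef_pos: [0.5116, 0.1713, 0.2731]
tool_rot: [0.237, 0.972, 0.001, 0.002]
ft_force: [-0.0, 0.3, -1.0]
grip_width: 0.0851
grasp_force: 0.0
t 37.13 p [0.5116 0.1713 0.2731] yaw y-axis 62.6 tilt [ 0.004  0.001 -1.   ] F [-0.   0.3 -1. ] w 0.0851 g 0.0
0.09 352 [0.5458 0.1625]
0.095 347 [0.5438 0.1635]
0.1 331 [0.542 0.165]
0.105 335 [0.5403 0.1665]
0.11 358 [0.5386 0.1705]
0.115 500 [0.5366 0.1698]
0.12 617 [0.5348 0.1705]
0.125 488 [0.5323 0.1715]
0.13 437 [0.5298 0.172 ]
0.135 399 [0.5276 0.172 ]
0.14 323 [0.5256 0.1718]
0.145 323 [0.524  0.1715]
0.15 222 [0.5238 0.1705]
```

```bash
python3 -m inch '[6,-40,0,0,0,0,100,11,-80,0,0,0,0,100,16,-120,0,0,0,0,100,21,-160,0,0,0,0,100,26,-200,0,0,0,0,100,31,-240,0,0,0,0,100,36,-280,0,0,0,0,100,41,-320,0,0,0,0,100]'
python3 -m inch '[6,-40,-15,0,0,0,100,12,-80,-30,0,0,0,100,18,-120,-45,0,0,0,100,24,-160,-60,0,0,0,100,29,-200,-70,0,0,0,100,29,-210,-73,0,0,0,100,29,-210,-73,0,0,0,100,29,-210,-73,0,0,0,100]'
python3 - <<'E'
from h import *
st(); g0=(.603,-.37)
k,im,g=disc("spacer1",g0,.010,"pics/s4.png"); v,a,c=fit(g,g0); print(v,a,np.round(c,4))
for t in ("spacer1","pulley"):
  for r in bot.spot_point("wrist",t)[:5]: print(t,np.round(r["uv"]),round(r["confidence"],2),ray(k,r["uv"],0)[:2].round(4))
E
```

```text
clock: 37.85
eef_pos: [0.5513, -0.151, 0.2687]
tool_rot: [0.237, 0.972, 0.0, -0.002]
ft_force: [-0.3, 0.4, -0.4]
grip_width: 0.0853
grasp_force: 0.0
clock: 38.52
eef_pos: [0.5796, -0.3598, 0.1943]
tool_rot: [0.238, 0.971, 0.001, -0.003]
ft_force: [-0.7, 0.0, -0.3]
grip_width: 0.0855
grasp_force: 0.0
t 38.52 p [ 0.5796 -0.3598  0.1943] yaw y-axis 62.5 tilt [-0.005  0.003 -1.   ] F [-0.7  0.  -0.3] w 0.0855 g 0.0
0.846 86 [ 0.6015 -0.3682]
spacer1 [166. 135.] 0.94 [ 0.4961 -0.427 ]
spacer1 [257. 192.] 0.84 [ 0.603  -0.3659]
spacer1 [129.   3.] 0.58 [ 0.37  -0.389]
pulley [427. 164.] 0.79 [ 0.6652 -0.1751]
```

```bash
python3 -m inch '[22,-8.5,-20,0,0,0,100,22,-8.5,-60,0,0,0,100,22,-8.5,-100,0,0,0,100,22,-8.5,-140,0,0,0,100,22,-8.5,-165,0,0,0,100,22,-8.5,-174,0,0,0,100,22,-8.5,-174,0,0,0,100,22,-8.5,-174,0,0,0,100]'
python3 -m inch '[0,0,0,0,0,0,100,0,0,0,0,0,0,0,0,0,0,0,0,0,0,0,0,0,0,0,0,0,0,0,0,0,0,0,0,0,0,0,0,0,0,0,0,0,0,0,0,0,0]'
python3 -c "
from h import *
st()"
```

```text
clock: 39.33
eef_pos: [0.6041, -0.367, 0.0255]
tool_rot: [0.236, 0.972, -0.0, 0.001]
ft_force: [0.8, -0.3, 0.3]
grip_width: 0.0851
grasp_force: 0.0
clock: 39.92
eef_pos: [0.6079, -0.37, 0.0323]
tool_rot: [0.237, 0.972, -0.002, 0.007]
ft_force: [1.4, 2.3, 17.3]
grip_width: 0.0128
grasp_force: 8.4
t 39.92 p [ 0.6079 -0.37    0.0323] yaw y-axis 62.6 tilt [ 0.013 -0.007 -1.   ] F [ 1.4  2.3 17.3] w 0.0128 g 8.4
```

Height was too high; the fingers closed over the spacer. Reopen, lift, and look again.

```bash
python3 -m inch '[0,0,10,0,0,0,0,0,0,30,0,0,0,100,-8,3,70,0,0,0,100,-16,6,110,0,0,0,100,-22,8.5,150,0,0,0,100,-22,8.5,170,0,0,0,100,-22,8.5,170,0,0,0,100,-22,8.5,170,0,0,0,100]'
python3 - <<'E'
from h import *
st(); g0=(.603,-.37)
k,im,g=disc("spacer1",g0,.010,"pics/s5.png"); v,a,c=fit(g,g0); print(v,a,np.round(c,4))
E
```

```text
clock: 40.58
eef_pos: [0.5819, -0.3597, 0.1973]
tool_rot: [0.237, 0.972, -0.001, 0.003]
ft_force: [0.1, 0.3, -0.7]
grip_width: 0.0835
grasp_force: 0.0
t 40.58 p [ 0.5819 -0.3597  0.1973] yaw y-axis 62.6 tilt [ 0.005 -0.003 -1.   ] F [ 0.1  0.3 -0.7] w 0.0835 g 0.0
0.839 86 [ 0.6015 -0.3682]
```

```bash
python3 -m inch '[20,-8.5,-20,0,0,0,100,20,-8.5,-60,0,0,0,100,20,-8.5,-100,0,0,0,100,20,-8.5,-140,0,0,0,100,20,-8.5,-168,0,0,0,100,20,-8.5,-177,0,0,0,100,20,-8.5,-177,0,0,0,100,20,-8.5,-177,0,0,0,100]'
python3 -m inch '[0,0,0,0,0,0,100,0,0,0,0,0,0,100]'
```

```text
clock: 41.3
eef_pos: [0.6001, -0.3669, 0.0154]
tool_rot: [0.237, 0.972, 0.0, -0.001]
ft_force: [0.1, -0.2, 0.2]
grip_width: 0.0855
grasp_force: 0.0
clock: 41.47
eef_pos: [0.6017, -0.3679, 0.018]
tool_rot: [0.237, 0.972, -0.0, 0.001]
ft_force: [0.1, -0.6, 0.6]
grip_width: 0.0857
grasp_force: 0.0
```

```bash
python3 -m inch '[0,0,2,0,0,0,100,0,0,2,0,0,0,0,0,0,2,0,0,0,0,0,0,2,0,0,0,0,0,0,2,0,0,0,0,0,0,2,0,0,0,0,0,0,2,0,0,0,0,0,0,2,0,0,0,0]'
python3 -c "
from h import *
st()"
```

```text
clock: 42.13
eef_pos: [0.6019, -0.3681, 0.021]
tool_rot: [0.237, 0.972, -0.0, 0.001]
ft_force: [-0.0, -0.1, 6.7]
grip_width: 0.0629
grasp_force: 65.5
t 42.13 p [ 0.6019 -0.3681  0.021 ] yaw y-axis 62.6 tilt [ 0.003 -0.002 -1.   ] F [-0.  -0.1  6.7] w 0.0629 g 65.5
```

```bash
python3 -m inch '[0,0,25,0,0,0,0,0,0,65,0,0,0,0,0,0,105,0,0,0,0,0,0,145,0,0,0,0,0,10,180,0,0,0,0,-4,35,214,0,0,0.07,0,-9,75,214,0,0,0.07,0,-14,115,214,0,0,0.07,0]'
python3 -m inch '[-5,40,0,0,0,0,0,-10,80,0,0,0,0,0,-15,120,0,0,0,0,0,-20,160,0,0,0,0,0,-25,200,0,0,0,0,0,-30,240,0,0,0,0,0,-35,280,0,0,0,0,0,-40,320,0,0,0,0,0]'
python3 -m inch '[-4,35,-5,0,0,0,0,-8,70,-15,0,0,0,0,-11,95,-25,0,0,0,0,-11,104,-30,0,0,0,0,-11,104,-35,0,0,0,0,-11,104,-40,0,0,0,0,-11,104,-40,0,0,0,0,-11,104,-40,0,0,0,0]'
python3 - <<'E'
from h import *
st(); im=bot.camera("wrist"); cv2.imwrite("pics/w12.png",im); heldauto(im)
E
```

```text
clock: 42.8
eef_pos: [0.5881, -0.253, 0.2364]
tool_rot: [0.204, 0.979, -0.001, 0.004]
ft_force: [1.0, -0.3, -1.7]
grip_width: 0.0625
grasp_force: 66.0
clock: 43.47
eef_pos: [0.5461, 0.0693, 0.233]
tool_rot: [0.203, 0.979, 0.0, 0.0]
ft_force: [1.7, 0.3, -1.5]
grip_width: 0.0622
grasp_force: 66.0
clock: 44.13
eef_pos: [0.5362, 0.1699, 0.1928]
tool_rot: [0.204, 0.979, -0.0, -0.0]
ft_force: [-0.1, 0.1, -1.1]
grip_width: 0.0621
grasp_force: 66.0
t 44.13 p [0.5362 0.1699 0.1928] yaw y-axis 66.5 tilt [-0.    -0.001 -1.   ] F [-0.1  0.1 -1.1] w 0.0621 g 66.0
held 570 tool -0.0006 0.0006 0.012 world [0.5372 0.1703 0.1812] yaw 0.5
```

```bash
python3 -m inch '[0,0.8,-4,0,0,0,0,0,0.8,-10,0,0,0,0,0,0.8,-14,0,0,0,0,0,0.8,-18,0,0,0,0,0,0.8,-22,0,0,0,0,0,0.8,-26,0,0,0,0,0,0.8,-30,0,0,0,0,0,0.8,-30,0,0,0,0]'; python3 -c "
from h import *
st()"
```

```text
clock: 44.85
eef_pos: [0.5356, 0.1719, 0.1619]
tool_rot: [0.203, 0.979, -0.001, -0.001]
ft_force: [1.0, -2.6, -2.5]
grip_width: 0.0623
grasp_force: 65.9
t 44.85 p [0.5356 0.1719 0.1619] yaw y-axis 66.6 tilt [-0.001 -0.001 -1.   ] F [ 1.  -2.6 -2.5] w 0.0623 g 65.9
```

```bash
python3 -m inch '[0,-0.5,-6,0,0,0,0,0,-0.5,-12,0,0,0,0,0,-0.5,-17,0,0,0,0,0,-0.5,-21,0,0,0,0,0,-0.5,-21,0,0,0,0]'; python3 -c "
from h import *
st()"
```

```text
clock: 45.27
eef_pos: [0.5357, 0.1718, 0.1412]
tool_rot: [0.202, 0.979, -0.0, -0.0]
ft_force: [-0.1, -1.9, -1.6]
grip_width: 0.0622
grasp_force: 65.9
t 45.27 p [0.5357 0.1718 0.1412] yaw y-axis 66.6 tilt [-0.001 -0.    -1.   ] F [-0.1 -1.9 -1.6] w 0.0622 g 65.9
```

```bash
python3 -m inch '[0,0,-1,0,0,0,100,0,0,-1,0,0,0,100,0,0,-1,0,0,0,100,0,0,0,0,0,0,100,0,0,30,0,0,0,100,0,0,70,0,0,0,100,-15,0,110,0,0,0,100,-25,0,130,0,0,0,100]'
python3 -m inch '[0,0,0,0,0,0,100,0,0,0,0,0,0,100]'
cat >> h.py <<'E'
def rim(im,g0=(.5363,.171),hs=np.arange(.11,.165,.004)):
    k=cam("wrist"); s=.00025; n=400; out=[]
    t=np.zeros((300,300),np.float32); cv2.circle(t,(150,150),132,1,3)
    for h in hs:
        src=np.float32([pix(k,[g0[0]+a,g0[1]+b,h]) for a,b in [(-.05,-.05),(.05,-.05),(.05,.05),(-.05,.05)]])
        g=cv2.cvtColor(cv2.warpPerspective(im,cv2.getPerspectiveTransform(src,np.float32([[0,0],[n,0],[n,n],[0,n]])),(n,n)),cv2.COLOR_BGR2GRAY)
        e=cv2.GaussianBlur((cv2.Canny(g,20,60)>0).astype(np.float32),(0,0),2)
        m=cv2.matchTemplate(e,t,cv2.TM_CCORR); l=np.unravel_index(m.argmax(),m.shape)
        out.append((int(m.max()),round(h,3),np.round([g0[0]-.05+(l[1]+150)*s,g0[1]-.05+(l[0]+150)*s],4)))
    print(sorted(out,key=lambda x:-x[0])[:3])
E
python3 - <<'E'
from h import *
st(); im=bot.camera("wrist"); cv2.imwrite("pics/w13.png",im); rim(im)
E
python3 -m inch '[13,-38,0,0,0,0,100,26,-76,0,0,0,0,100,39,-114,0,0,0,0,100,52,-152,0,0,0,0,100,65,-190,0,0,0,0,100,78,-228,0,0,0,0,100,91,-266,-10,0,0,0,100,104,-304,-25,0,0,0,100]'
python3 -m inch '[15,-25,-20,0,0,0,100,27,-34,-40,0,0,0,100,27,-34,-48,0,0,0,100,27,-34,-48,0,0,0,100,27,-34,-48,0,0,0,100]'
python3 - <<'E'
from h import *
st(); g0=(.664,-.177)
k,im,g=disc("pulley",g0,.018,"pics/p1.png"); print(fit(g,g0),fit(g,g0,True))
for r in bot.spot_point("wrist","pulley")[:5]: print(np.round(r["uv"]),round(r["confidence"],2),ray(k,r["uv"],0)[:2].round(4))
cv2.imwrite("pics/p1c.png",np.hstack([g,cv2.resize(im,(400,400))]))
E
```

```text
clock: 45.93
eef_pos: [0.512, 0.1724, 0.2768]
tool_rot: [0.203, 0.979, 0.002, 0.003]
ft_force: [1.3, -0.0, 0.5]
grip_width: 0.0855
grasp_force: 0.0
clock: 46.1
eef_pos: [0.5117, 0.1724, 0.2743]
tool_rot: [0.202, 0.979, 0.001, 0.002]
ft_force: [0.0, -0.3, -0.2]
grip_width: 0.0852
grasp_force: 0.0
t 46.1 p [0.5117 0.1724 0.2743] yaw y-axis 66.7 tilt [ 0.005  0.002 -1.   ] F [ 0.  -0.3 -0.2] w 0.0852 g 0.0
[(618, np.float64(0.13), array([0.534, 0.172])), (555, np.float64(0.126), array([0.5358, 0.1715])), (449, np.float64(0.134), array([0.532 , 0.1723]))]
clock: 46.82
eef_pos: [0.6154, -0.1334, 0.2463]
tool_rot: [0.203, 0.979, 0.0, 0.0]
ft_force: [0.4, 0.5, 0.4]
grip_width: 0.0856
grasp_force: 0.0
clock: 47.23
eef_pos: [0.6405, -0.1642, 0.1975]
tool_rot: [0.202, 0.979, 0.0, -0.002]
ft_force: [-1.0, -0.5, -0.0]
grip_width: 0.0855
grasp_force: 0.0
t 47.23 p [ 0.6405 -0.1642  0.1975] yaw y-axis 66.7 tilt [-0.004  0.001 -1.   ] F [-1.  -0.5 -0. ] w 0.0855 g 0.0
(0.156, 51, (np.float64(0.66775), np.float64(-0.175))) (0.426, 12, (np.float64(0.6605), np.float64(-0.17174999999999999)))
[253. 194.] 0.85 [ 0.6664 -0.175 ]
[474. 101.] 0.73 [0.6635 0.0901]
[434. 208.] 0.64 [0.7721 0.0226]
```

Four spacers are seated (rim at 0.130). The pulley's fit needs eyes.

View pics/p1c.png

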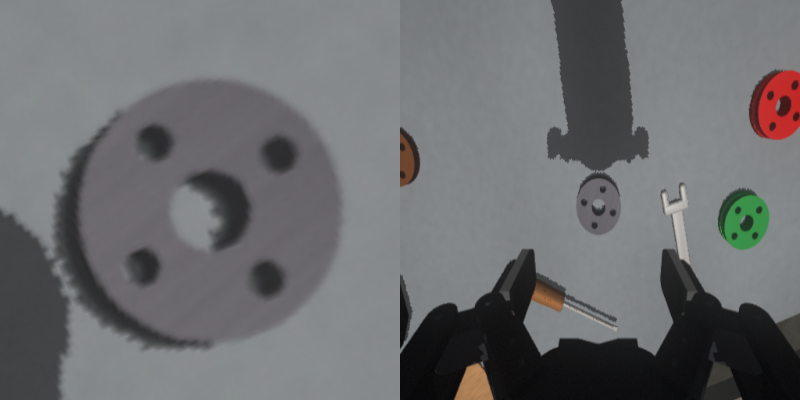

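The pulley's holes are at (155,142), (280,153), (267,278) and (143,267) in the rectified crop, giving centre (0.6668,-0.1745) and yaw 50.3°. The screwdriver and wrench are clear of the fingers.

```bash
python3 -m inch '[26,-10,-20,0,0,0,100,26,-10,-60,0,0,0,100,26,-10,-100,0,0,0,100,26,-10,-140,0,0,0,100,26,-10,-165,0,0,0,100,26,-10,-175,0,0,0,100,26,-10,-175,0,0,0,100,26,-10,-175,0,0,0,100]'
python3 -m inch '[0,0,0,0,0,0,100,0,0,0,0,0,0,100]'
```

```text
clock: 48.0
eef_pos: [0.6689, -0.1747, 0.0265]
tool_rot: [0.202, 0.979, -0.0, 0.001]
ft_force: [0.6, 0.6, 1.4]
grip_width: 0.0854
grasp_force: 0.0
clock: 48.17
eef_pos: [0.67, -0.1755, 0.0281]
tool_rot: [0.202, 0.979, -0.0, 0.003]
ft_force: [0.3, -0.6, 0.8]
grip_width: 0.0851
grasp_force: 0.0
```

```bash
python3 -m inch '[-3,1,-4,0,0,0,100,-3,1,-4,0,0,0,100,-3,1,-4,0,0,0,0,-3,1,-4,0,0,0,0,-3,1,-4,0,0,0,0,-3,1,-4,0,0,0,0,-3,1,-4,0,0,0,0,-3,1,-4,0,0,0,0]'
python3 -m inch '[0,0,0,0,0,0,0]'
python3 -c "
from h import *
st()"
```

```text
clock: 48.83
eef_pos: [0.6651, -0.1743, 0.0213]
tool_rot: [0.203, 0.979, -0.0, 0.001]
ft_force: [-0.7, 1.4, 5.7]
grip_width: 0.0635
grasp_force: 66.7
clock: 48.92
eef_pos: [0.6651, -0.1743, 0.0214]
tool_rot: [0.203, 0.979, -0.0, 0.001]
ft_force: [-0.5, 0.8, 5.9]
grip_width: 0.0639
grasp_force: 66.7
t 48.92 p [ 0.6651 -0.1743  0.0214] yaw y-axis 66.6 tilt [ 0.001 -0.    -1.   ] F [-0.5  0.8  5.9] w 0.0639 g 66.7
```

```bash
python3 -m inch '[0,0,25,0,0,0,0,0,0,65,0,0,0,0,0,0,105,0,0,0,0,0,0,145,0,0,0.1,0,0,5,180,0,0,0.2,0,-8,30,214,0,0,0.32,0,-22,65,214,0,0,0.44,0,-36,100,214,0,0,0.56,0]'
python3 -m inch '[-14,38,0,0,0,0.12,0,-28,76,0,0,0,0.133,0,-42,114,0,0,0,0.133,0,-56,152,0,0,0,0.133,0,-70,190,0,0,0,0.133,0,-84,225,0,0,0,0.133,0,-94,245,0,0,0,0.133,0,-94,245,-10,0,0,0.133,0]'
python3 -m inch '[0,0,-10,0,0,0,0,0,0,-25,0,0,0,0,0,0,-33,0,0,0,0,0,0,-33,0,0,0,0,0,0,-33,0,0,0,0]'
python3 - <<'E'
from h import *
st(); im=bot.camera("wrist"); cv2.imwrite("pics/w14.png",im); heldauto(im,zr=np.arange(-.004,.0101,.001))
E
```

```text
clock: 49.58
eef_pos: [0.6298, -0.0742, 0.2368]
tool_rot: [-0.078, 0.997, -0.0, 0.003]
ft_force: [-0.2, 1.1, -3.1]
grip_width: 0.0635
grasp_force: 66.9
clock: 50.25
eef_pos: [0.5332, 0.1755, 0.2253]
tool_rot: [-0.145, 0.989, 0.001, 0.001]
ft_force: [1.1, -0.7, -1.8]
grip_width: 0.0634
grasp_force: 66.9
clock: 50.67
eef_pos: [0.5344, 0.1697, 0.1901]
tool_rot: [-0.141, 0.99, -0.0, -0.001]
ft_force: [0.9, -0.7, -2.1]
grip_width: 0.0632
grasp_force: 66.9
t 50.67 p [0.5344 0.1697 0.1901] yaw y-axis 106.2 tilt [-0.003 -0.001 -1.   ] F [ 0.9 -0.7 -2.1] w 0.0632 g 66.9
held 288 tool -0.0002 0.0002 0.0 world [0.5351 0.1702 0.1911] yaw 89.8
```

```bash
python3 - <<'E'
from h import *
im=cv2.imread("pics/w14.png")
for z in (-.001,.001,.003,.004,.005): heldauto(im,zr=[z])
im=cv2.convertScaleAbs(im,alpha=2.5)
for z in (.001,.003,.004): heldauto(im,zr=[z])
E
```

```text
held 220 tool 0.0004 0.0004 -0.001 world [0.5344 0.1702 0.1921] yaw 89.8
held 196 tool -0.001 0.0006 0.001 world [0.5357 0.1708 0.1901] yaw 89.8
held 275 tool -0.002 0.0004 0.003 world [0.5367 0.1709 0.1881] yaw 89.8
held 261 tool -0.0028 0.0004 0.004 world [0.5375 0.1711 0.1871] yaw 89.8
held 217 tool -0.0034 0.0004 0.005 world [0.5381 0.1713 0.1861] yaw 89.8
held 569 tool -0.0008 0.0004 0.001 world [0.5356 0.1706 0.1901] yaw 89.8
held 610 tool -0.002 0.0004 0.003 world [0.5367 0.1709 0.1881] yaw 89.8
held 609 tool -0.0026 0.0004 0.004 world [0.5373 0.1711 0.1871] yaw 89.8
```

```bash
python3 -m inch '[0.2,0.7,-4,0,0,0,0,0.2,0.7,-9,0,0,0,0,0.2,0.7,-13,0,0,0,0,0.2,0.7,-17,0,0,0,0,0.2,0.7,-21,0,0,0,0,0.2,0.7,-25,0,0,0,0,0.2,0.7,-27,0,0,0,0,0.2,0.7,-27,0,0,0,0]'; python3 -c "
from h import *
st()"
```

```text
clock: 51.38
eef_pos: [0.5344, 0.1715, 0.1636]
tool_rot: [-0.142, 0.99, -0.0, -0.001]
ft_force: [0.2, -0.9, -2.7]
grip_width: 0.0637
grasp_force: 66.9
t 51.38 p [0.5344 0.1715 0.1636] yaw y-axis 106.3 tilt [-0.001 -0.    -1.   ] F [ 0.2 -0.9 -2.7] w 0.0637 g 66.9
```

```bash
python3 -m inch '[0,0,-5,0,0,0,0,0,0,-9,0,0,0,0,0,0,-12.5,0,0,0,0,0,0,-12.5,0,0,0,0]'
python3 -m inch '[0,0,0,0,0,0,100,0,0,0,0,0,0,100,0,0,0,0,0,0,100,0,0,0,0,0,0,100,0,0,30,0,0,0,100,0,0,70,0,0,0,100,-15,0,110,0,0,0,100,-25,0,130,0,0,0,100]'
python3 -m inch '[0,0,0,0,0,0,100,0,0,0,0,0,0,100]'
python3 - <<'E'
from h import *
st(); im=bot.camera("wrist"); cv2.imwrite("pics/w15.png",im); rim(im); rim(cv2.convertScaleAbs(im,alpha=2))
for r in bot.spot_point("wrist","foot")[:2]: print(r["confidence"],ray(cam("wrist"),r["uv"],.014)[:2].round(4))
E
```

```text
clock: 51.72
eef_pos: [0.5349, 0.1715, 0.1515]
tool_rot: [-0.142, 0.99, -0.0, 0.0]
ft_force: [-0.2, -0.8, -1.8]
grip_width: 0.0635
grasp_force: 67.0
clock: 52.38
eef_pos: [0.5108, 0.172, 0.2866]
tool_rot: [-0.142, 0.99, 0.001, 0.003]
ft_force: [0.1, -0.1, 1.3]
grip_width: 0.0856
grasp_force: 0.0
clock: 52.55
eef_pos: [0.5105, 0.172, 0.2841]
tool_rot: [-0.142, 0.99, 0.0, 0.002]
ft_force: [-0.2, 0.3, -0.6]
grip_width: 0.0855
grasp_force: 0.0
t 52.55 p [0.5105 0.172  0.2841] yaw y-axis 106.4 tilt [ 0.005  0.002 -1.   ] F [-0.2  0.3 -0.6] w 0.0855 g 0.0
[(522, np.float64(0.146), array([0.5356, 0.172 ])), (462, np.float64(0.158), array([0.529 , 0.1705])), (459, np.float64(0.15), array([0.5336, 0.1715]))]
[(591, np.float64(0.142), array([0.5373, 0.172 ])), (573, np.float64(0.146), array([0.5353, 0.1718])), (456, np.float64(0.138), array([0.5396, 0.1725]))]
0.89 [0.5329 0.2788]
```

```bash
python3 -c "
from workcell import bot
print(bot.job_done())"
```

```text
the job is handed in; nothing more can be done
None
```

I handed the job in at about 53 s of the 210 s allowed, with no verdict returned: the foot is clamped at the crank's stop, and camera rim heights put all four spacers and the pulley fully down on the studs. I didn't touch the oil bottle.

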